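# Load the change gear, shut the lid, trip the roller switch

### The arm

A 7-joint arm with a two-finger parallel gripper is mounted at the origin on the work surface. World frame = base frame: x ahead of the robot, y to its left, z up, the work surface at z = 0. Lengths are in m, angles in rad, forces in N, time in s.
With the tool pointing down it reaches from about 0.4 to 0.85 m from the base axis. Payload 4.5 kg.
Tool frame: the origin (TCP) lies between the finger pads; the fingertips stand 22 mm ahead of it and the grasp point (between the pads) lies 3 mm ahead of it (env.tip_extent is the distance from the TCP to the fingertips, in m); z points along the fingers, x is the direction in which the jaws open and shut, and the axes are right-handed (so a half turn about z gives the same grasp; the last joint's range is limited). The gripper opens to 85 mm and grips with 20 to 120 N. Pads are 22 mm wide; open, the fingers measure 114 mm over their backs; the gripper's body (76 mm by 85 mm) begins 54 mm behind the grasp point. The pads swing forward as they close: fully open they stand 13 mm farther back than shut.
Start: joints at [-1.109, 0.689, -0.195, 1.565, 0.157, 0.902, -0.215], TCP at [0.259, 0.569, 0.217] pointing down, gripper open.
Joint ranges: [-3.01, 3.01], [-0.46, 2.08], [-1.47, 1.51], [0.13, 2.56], [-1, 4.14], [0.04, 2.09], [-2.66, 2.66]. Speed limits (rad/s): [2.57, 2.57, 3.14, 3.14, 3.14, 3.14, 3.14].

### API

Orientations are given as a rotation vector (axis times angle).
In Python, from rig import state, viewer, order, env gives the robot as it stands.
- The arm moves only by the shell command python3 -m crank 'ROWS' [OPENING]. ROWS is text: rows parted by semicolons, each of 6 numbers parted by spaces: the shift along the tool's x, y, z in mm, then the turn, a rotation vector about the tool's x, y, z in degrees. In form: dx dy dz ax ay az; .... A call has 1 to 12 rows; each row is the pose to reach, as a shift and turn from the pose commanded when the call began, along the tool's axes at that moment; what a row does not reach only later rows make up. A row lasts 1/12 s, in which the tool goes at most 41.7 mm and 7.16 degrees, less where a joint would pass 70% of its speed; a pose out of reach is approached as far as the arm can. A call with a gripper value outside its range is refused whole. OPENING is the finger opening in mm, from 0 to 85.4, set as the call begins (- or left out, the last holds). The fingers move at their own pace and stop on an object; the grip force is fixed at half the most. Time passes only in rows, so rows that repeat a pose let the fingers close. It gives the time, the measured TCP pose, the force and the opening at its end, in the units of the state.
- state(): the state, without advancing time (a new reading comes with each control period).
- viewer.camera(name): name is "scene" or "top" or "wrist"; returns the picture (384x512x3 uint8, blue, green, red); there is no depth.
- viewer.calibration(name): a dict with "fx", "fy", "cx", "cy" (pixels), "R" (3x3) and "t" (3): a world point X has camera coordinates R X + t; the wrist camera has in their place "mount" (4x4, takes a point from camera to tool coordinates, whose origin is the TCP and whose axes are the tool frame's). Camera axes: x right, y down, z forward; pixel columns grow to the right and rows downward; lengths in m; the calibration is good to about 2 mm. A picture is of the moment at which its call begins: read the wrist's pose just before it. calibration takes no time and is no camera call.
- order.sign_off(): hands the job in, once; it reports no verdict.
The state is a dict: "time": time; "qpos": joint angles; "qvel": joint speeds; "tau": joint torques, N m; "eef_pos": TCP position; "eef_rot": TCP orientation; "contact_force": force on the tool from outside, world axes, zero at the start; "wrist_torque": the same for the moment, N m; "width": finger opening in m.
Only numpy, scipy, OpenCV 4.12 (cv2) and the standard library are available. Lean on these libraries where they do the work, as an engineer would, in place of code of your own. Each camera call takes 0.05 s, during which the arm holds its last target.

### The job

Set the bronze gear down flat inside the green box and lower the box's lid until it is fully shut, without slamming it. Only then report the box ready: push the roller arm of the limit switch under the clear guard sideways until the arm stands over the yellow marks, keep it there for about half a second without forcing it on to the red marks, and let it spring back. Leave the steel gear, the blue canister and the wrench where they are.

Things in the scene. Friction and masses are not known exactly. Their poses are not given: they have to be found in the camera images.
- bronze_gear: yellow bronze gear lying flat, about 0.45 kg: toothed disc 90 mm across and 22 mm thick, with a round hub 36 mm across standing on it from 22 to 54 mm above the underside (grip it by the hub). Origin: centre of the underside, z up
- gear_box: fixed green open box, outside 160 mm (its x) by 200 mm (its y) by 80 mm high, walls and floor 5 mm thick. Origin: centre of the underside. The lid is hinged on its +x rim; that side is turned to the robot's left
- lid (a joint): the box's green lid, 6 mm thick, as large as the box, in rad: 0 shut, grows as it opens; starts standing open at 1.35 to 1.55. The hinge is stiff: the lid stays where it is left, and is moved with a few newtons at its free edge. When shut its upper face is about 86 mm above the table
- lid_hinge (a point): middle of the lid's hinge line (the line runs along the box's y, at the level of the lid's underside, 80 mm above the table when shut)
- lid_handle (a point): grip of the black knob on the lid's outer (upper) face, 35 mm off the face, midway along the free edge and 30 mm in from it
- switch: fixed limit switch. Origin: on the table under the roller; x points from its front (towards the robot) to its back, y to the left seen from the front, z up. Green foot 12 mm high, x -20 to +80, y -60 to +60 mm; grey housing x +18 to +62 mm, 44 mm wide, up to z 110 mm; green post x +68 to +80, y +30 to +60 mm carrying the clear guard
- guard_edge (a point): middle of the lower front edge (yellow) of the clear sheet that roofs the roller: in the switch's frame x -18 to +80, y -75 to +75, z 210 to 214 mm, open below at the front and both sides. The fingers must come in under it slantwise from the front, about 35 to 45 degrees from vertical
- lever (a joint): roller arm in rad: 0 upright at rest, grows as it swings towards the switch's -y (right seen from the front); it cannot swing left. Shaft along the switch's x at z 90 mm. It trips at 0.5, where the yellow marks on the white dial begin; red marks from 0.95, hard stop 1.15. A spring, about 2 to 6 N at the roller, brings it back
- roller (a point): centre of the orange roller, 26 mm across and 20 mm long (along the switch's x), 70 mm from the shaft: 160 mm above the table at rest, 50 mm below the clear sheet
- steel_gear: bystander: grey steel gear of the same size as the bronze one. Origin: centre of its underside
- canister: bystander: blue canister 50 x 75 x 116 mm high. Origin: centre of its underside
- wrench: bystander: wrench 160 mm long lying on the table. Origin: centre of its underside
Not all that is in view belongs to the job. Leave any pink or purple look-alike of the switch alone.

How it is judged:
On the way, in this order (a step that is already met when the one before it is completed fails the run):
1. the bronze gear lies flat in the box, let go (x of bronze_gear in the frame of gear_box between -0.05 and 0.05 m and y of bronze_gear in the frame of gear_box between -0.07 and 0.07 m and z of bronze_gear in the frame of gear_box below 0.012 m and angle between bronze_gear's own z axis and vertical below 0.15 rad and contact force between the fingers and bronze_gear below 0.1 N), for 0.2 s.
2. the lid is shut (value of joint lid below 0.06 rad), for 0.2 s.
3. the roller arm stands over the yellow marks (0.5 to 0.95 rad) for 0.3 s with the lid shut (value of joint lever between 0.5 and 0.95 rad and value of joint lid below 0.06 rad), for 0.3 s.
At the end, for the whole second after the job is handed in: The bronze gear lies flat (within 0.15 rad) and still on the floor of the box, the lid is shut (within 0.06 rad) and the roller arm has sprung back upright (within 0.1 rad) (x of bronze_gear in the frame of gear_box between -0.05 and 0.05 m and y of bronze_gear in the frame of gear_box between -0.07 and 0.07 m and z of bronze_gear in the frame of gear_box below 0.012 m and angle between bronze_gear's own z axis and vertical below 0.15 rad and linear speed of bronze_gear below 0.02 m/s and value of joint lid below 0.06 rad and value of joint lever below 0.1 rad); the robot touches nothing.
It fails at once if the roller arm is forced on to the red marks (beyond 0.95 rad) (value of joint lever above 0.95 rad).
It fails at once if the switch is tripped (0.5 rad) while the lid is open (value of joint lever above 0.5 rad and value of joint lid above 0.1 rad).
It fails at once if the lid is slammed (faster than 3 rad/s) (velocity of joint lid below -3 rad/s).
It fails at once if the bronze gear is dropped (faster than 0.8 m/s while not held) (linear speed of bronze_gear above 0.8 m/s and contact force between the fingers and bronze_gear below 0.1 N).
It fails at once if the steel gear, the canister or the wrench is moved by more than 20 mm (distance of any of steel_gear, canister, wrench from where it was at the start of the episode above 0.02 m).
It also fails if it takes over 72 s, if anything falls off the work surface, if the arm or the gripper's body presses on something with over 40 N, if the wrist force passes 120 N, or if a joint passes its speed limit or range.

## Working session

There is one attempt and no reset: what is moved stays moved. The work goes in short steps, Python scripts to look and compute and a shell command to move; the robot and the scene stay as the last step left them, time stands still between calls to the robot, and variables do not carry over. Pictures are saved under pics/ and viewed, and the job is handed in when it is done.

```bash
ls; mkdir -p pics; python3 - <<'E'
from rig import state, viewer, order, env
import cv2
print(state())
for n in ("scene","top","wrist"):
    cv2.imwrite(f"pics/{n}0.png",viewer.camera(n)); print(n,viewer.calibration(n))
print(env.tip_extent)
E
```

```text
pics
{'time': 0.0, 'qpos': array([-1.10917836,  0.69003422, -0.19451251,  1.56635571,  0.15731622,
        0.90251469, -0.21510253]), 'qvel': array([ 0.00016655,  0.00118335, -0.0013022 , -0.00128086,  0.00055625,
        0.00102639, -0.00054917]), 'tau': array([ 4.34172844e-04, -5.39611208e+01, -1.26621343e+00, -1.58536112e+01,
        9.10161703e-03,  9.59396479e-03, -1.24026016e-05]), 'eef_pos': array([0.25907058, 0.56801542, 0.2156496 ]), 'eef_rot': array([ 2.64132699e+00,  1.69873447e+00, -2.39757732e-03]), 'contact_force': array([-0.946983  ,  0.38330198,  0.12677035]), 'wrist_torque': array([0.01524103, 0.01235612, 0.01981855]), 'width': 0.08549596036642106}
scene {'fx': 498.1861315516464, 'fy': 498.1861315516464, 'cx': 252.70367817002077, 'cy': 179.12031987824008, 'R': array([[-0.16820138,  0.98573497, -0.00590382],
       [ 0.93550784,  0.15773741, -0.3161392 ],
       [-0.31069821, -0.05869812, -0.94869445]]), 't': array([ 0.16798244, -0.46863316,  1.89517572])}
top {'fx': 468.6598470093104, 'fy': 468.6598470093104, 'cx': 251.09981152146958, 'cy': 185.9938802051545, 'R': array([[ 1.79563134e-02, -9.99835720e-01,  2.47044923e-03],
       [-9.90242837e-01, -1.81254271e-02, -1.38168707e-01],
       [ 1.38190787e-01,  3.46559554e-05, -9.90405627e-01]]), 't': array([-0.0856628 ,  0.5991081 ,  1.62440444])}
wrist {'fx': 277.7457115287508, 'fy': 277.7457115287508, 'cx': 253.9509131915791, 'cy': 190.5951227827761, 'mount': array([[ 9.99998866e-01, -1.49571874e-03, -1.77421659e-04,
         2.18633613e-05],
       [ 1.48850068e-03,  9.63357156e-01,  2.68217774e-01,
        -6.75835873e-02],
       [-2.30257926e-04, -2.68217733e-01,  9.63358290e-01,
        -1.57399235e-01],
       [ 0.00000000e+00,  0.00000000e+00,  0.00000000e+00,
         1.00000000e+00]])}
0.022
```

View pics/scene0.png

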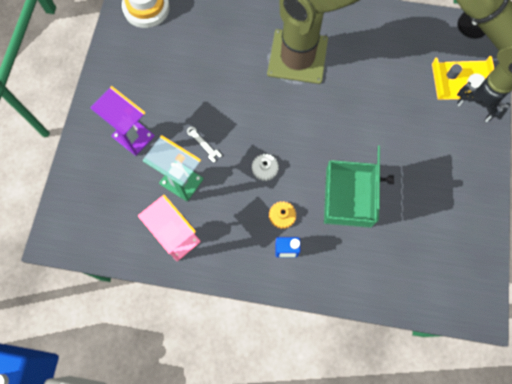

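View pics/top0.png

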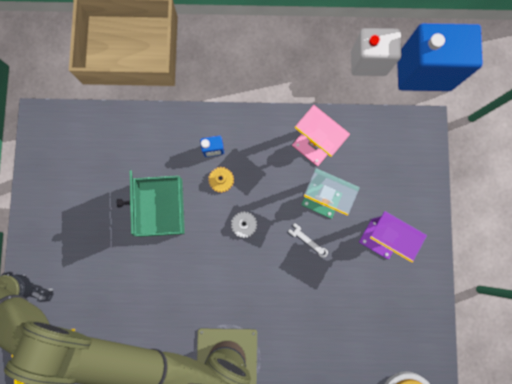

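View pics/wrist0.png

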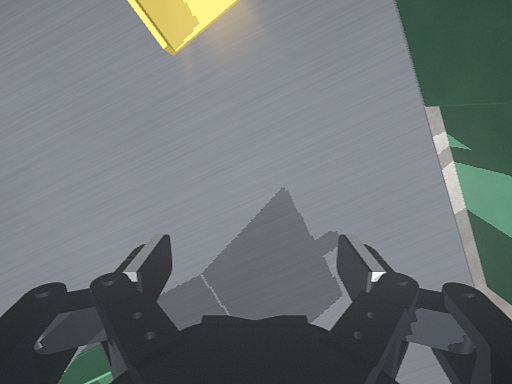

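The top picture has these candidates:
- **Gear:** bronze gear at (221,180), steel gear at (243,225), and a white/yellow thing at (408,382). I choose (221,180).
- **Switch:** clear-guarded one at (331,192), pink at (321,130), purple at (397,237). I choose (331,192).

I'll check both choices in close crops.

```bash
cat > h.py <<'E'
import numpy as np, cv2
from rig import state, viewer
from scipy.spatial.transform import Rotation as Ro
def back(name,u,v,z):
    c=viewer.calibration(name); d=c['R'].T@np.array([(u-c['cx'])/c['fx'],(v-c['cy'])/c['fy'],1]); o=-c['R'].T@c['t']
    return o+d*(z-o[2])/d[2]
def proj(name,X):
    c=viewer.calibration(name); p=c['R']@np.asarray(X,float)+c['t']; return np.array([c['fx']*p[0]/p[2]+c['cx'],c['fy']*p[1]/p[2]+c['cy']])
def wproj(X,s):
    c=viewer.calibration('wrist'); M=c['mount']; Rt=Ro.from_rotvec(s['eef_rot']).as_matrix()
    pt=Rt.T@(np.asarray(X)-s['eef_pos']); p=M[:3,:3].T@(pt-M[:3,3]); return np.array([c['fx']*p[0]/p[2]+c['cx'],c['fy']*p[1]/p[2]+c['cy']])
def wback(u,v,z,s):
    c=viewer.calibration('wrist'); M=c['mount']; Rt=Ro.from_rotvec(s['eef_rot']).as_matrix()
    d=Rt@M[:3,:3]@np.array([(u-c['cx'])/c['fx'],(v-c['cy'])/c['fy'],1]); o=s['eef_pos']+Rt@M[:3,3]
    return o+d*(z-o[2])/d[2]
def crop(img,u0,v0,u1,v1,f,fn):
    cv2.imwrite(fn,cv2.resize(img[v0:v1,u0:u1],None,fx=f,fy=f,interpolation=cv2.INTER_CUBIC))
def totool(Xtarget,Rtarget=None,s=None):
    s=s or state(); R0=Ro.from_rotvec(s['eef_rot'])
    d=R0.inv().apply(np.asarray(Xtarget)-s['eef_pos'])*1000
    a=np.zeros(3) if Rtarget is None else (R0.inv()*Rtarget).as_rotvec(degrees=True)
    return np.round(d,1),np.round(a,1)
E
python3 - <<'E'
from h import *
t=cv2.imread('pics/top0.png'); s=cv2.imread('pics/scene0.png')
crop(t,110,120,270,240,5,'pics/t_a.png'); crop(t,280,150,380,230,8,'pics/t_b.png')
crop(s,120,110,320,260,4,'pics/s_a.png'); 
crop(s,310,130,410,240,5,'pics/s_b.png')
E
```

```text
(no output)
```

View pics/t_a.png

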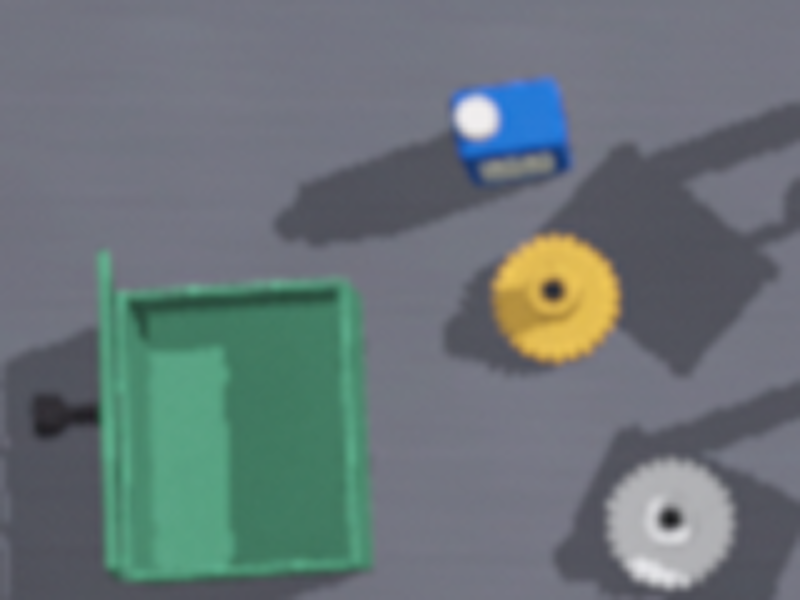

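View pics/t_b.png

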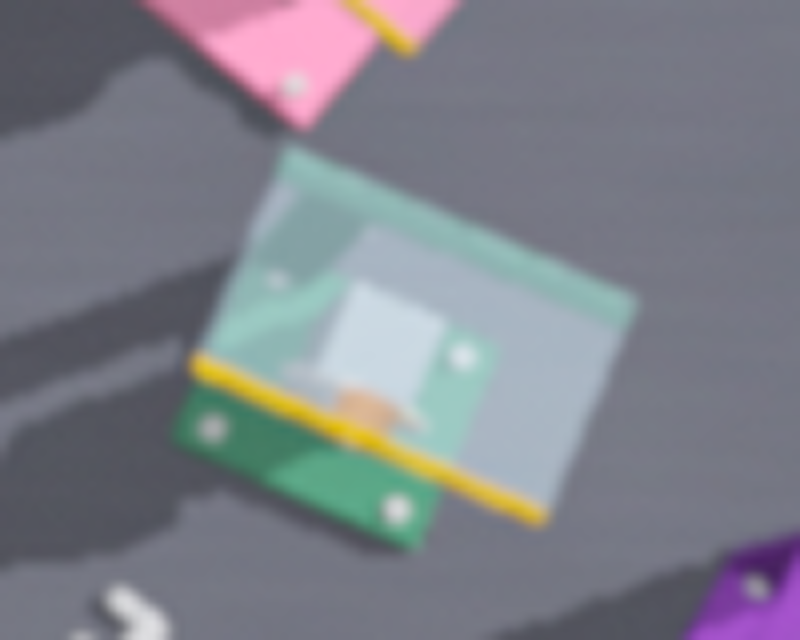

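View pics/s_a.png

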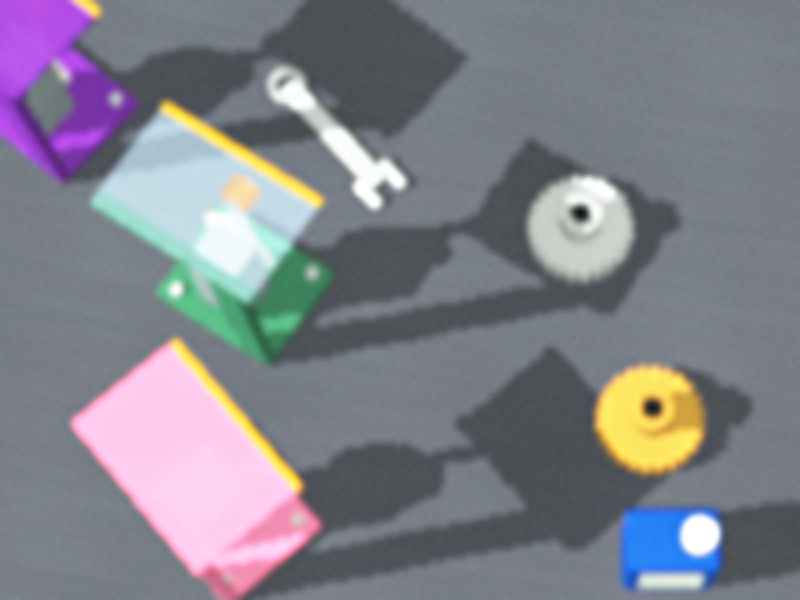

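View pics/s_b.png

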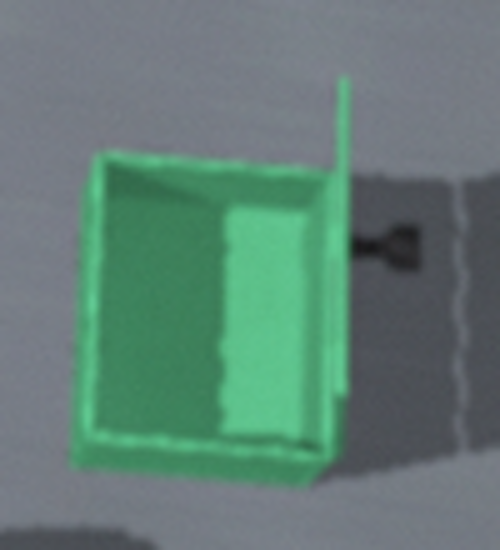

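The crops confirm both choices. The yellow bronze gear's hub is at top (220.6,178), next to the canister and clear of the grey gear. The clear guard with the orange roller under it is at top (326,201). Now the positions.

```bash
python3 - <<'E'
from h import *
np.set_printoptions(precision=4,suppress=True)
T=lambda x,y,f,u0,v0:((x+.5)/f-.5+u0,(y+.5)/f-.5+v0)
ta=lambda x,y:T(x,y,5,110,120); tb=lambda x,y:T(x,y,8,280,150); sa=lambda x,y:T(x,y,4,120,110); sb=lambda x,y:T(x,y,5,310,130)
def two(p,q):
    # triangulate top p & scene q
    A=[];b=[]
    for n,(u,v) in (('top',p),('scene',q)):
        c=viewer.calibration(n); P=np.c_[c['R'],c['t']]; a=(u-c['cx'])/c['fx'];e=(v-c['cy'])/c['fy']
        for r in (P[0]-a*P[2],P[1]-e*P[2]): A.append(r[:3]);b.append(-r[3])
    x,res,_,_=np.linalg.lstsq(np.array(A),np.array(b),rcond=None); return x,res
print('bronze hub',back('top',*ta(553,291),.054),back('scene',*sa(652,407),.054),two(ta(553,291),sa(652,407)))
print('steel hub',back('top',*ta(670,519),.054),back('scene',*sa(580,213),.054))
print('canister top', back('top',*ta(510,115),.116), back('scene',*sa(670,548),.116))
for l,p,z in (('TL',(120,292),.08),('TR',(355,283),.08),('BR',(372,568),.08),('BL',(122,580),.08)): print('box',l,back('top',*ta(*p),z))
for p in ((97,155),(332,170),(330,455),(85,440)): print('boxS',back('scene',*sb(*p),.08))
print('knob end',two(ta(45,415),sb(408,248)))
print('lid top corner far/near', back('top',*ta(103,253),.23),back('scene',*sb(345,80),.23))
print('edge L',back('top',*tb(192,360),.212),'R',back('top',*tb(547,520),.212))
print('edge S',back('scene',*sa(322,203),.212),back('scene',*sa(165,103),.212))
print('guard back',back('top',*tb(288,148),.212),back('top',*tb(638,298),.212))
print('guard backS',back('scene',*sa(92,203),.212),back('scene',*sa(250,303),.212))
print('roller',back('top',*tb(365,412),.160),back('scene',*sa(240,192),.160),two(tb(365,412),sa(240,192)))
print('foot front', back('top',*tb(172,440),.012),back('top',*tb(415,550),.012))
print('wrench', back('scene',*sa(285,85),.0),back('scene',*sa(385,190),.0))
print('TCP img',proj('top',state()['eef_pos']),proj('scene',state()['eef_pos']))
E
```

```text
bronze hub [0.6261 0.035  0.054 ] [0.6269 0.0372 0.054 ] (array([0.6264, 0.0362, 0.0515]), array([0.]))
steel hub [ 0.4666 -0.051   0.054 ] [ 0.4681 -0.0489  0.054 ]
canister top [0.7383 0.0637 0.116 ] [0.7529 0.0672 0.116 ]
box TL [0.6158 0.3344 0.08  ]
box TR [0.6251 0.1712 0.08  ]
box BR [0.4279 0.1519 0.08  ]
box BL [0.4166 0.3225 0.08  ]
boxS [0.4337 0.1643 0.08  ]
boxS [0.4182 0.3208 0.08  ]
boxS [0.6142 0.3374 0.08  ]
boxS [0.6307 0.1804 0.08  ]
knob end (array([0.5157, 0.3443, 0.2145]), array([0.]))
lid top corner far/near [0.6177 0.3084 0.23  ] [0.419  0.2946 0.23  ]
edge L [ 0.5523 -0.2421  0.212 ] R [ 0.4912 -0.3827  0.212 ]
edge S [ 0.5512 -0.2396  0.212 ] [ 0.4895 -0.3781  0.212 ]
guard back [ 0.6386 -0.2804  0.212 ] [ 0.5805 -0.4199  0.212 ]
guard backS [ 0.5807 -0.4148  0.212 ] [ 0.6396 -0.2773  0.212 ]
roller [ 0.5385 -0.3192  0.16  ] [ 0.5346 -0.3157  0.16  ] (array([ 0.5374, -0.316 ,  0.1674]), array([0.]))
foot front [ 0.5405 -0.2558  0.012 ] [ 0.493  -0.3649  0.012 ]
wrench [ 0.3709 -0.3337  0.    ] [ 0.4555 -0.2252  0.    ]
TCP img [ 40.9545 283.9677] [468.6006 114.3908]
```

```bash
python3 - <<'E'
from h import *
R=Ro.from_matrix(np.array([[0,1,0],[1,0,0],[0,0,-1]]).T.astype(float))
print(R.as_matrix())
for X in ([.45,.30,.36],[.62,.036,.36],[.626,.036,.20]): print(totool(X,R))
E
```

```text
[[ 0.  1.  0.]
 [ 1.  0.  0.]
 [ 0.  0. -1.]]
(array([-165.1,  284.9, -143.9]), array([ -0. ,   0.1, -24.5]))
(array([-334.8,  549.1, -143.6]), array([ -0. ,   0.1, -24.5]))
(array([-332.1,  554.6,   16.4]), array([ -0. ,   0.1, -24.5]))
```

```bash
python3 -m crank '0 0 -40 0 0 0; 0 0 -80 0 0 0; 0 0 -120 0 0 0; 0 0 -144 0 0 -4; -20 30 -144 0 0 -8; -40 65 -144 0 0 -12; -62 100 -144 0 0 -16; -83 135 -144 0 0 -20; -104 170 -144 0 0 -24; -125 205 -144 0 0 -24.5; -146 240 -144 0 0 -24.5; -167 275 -144 0 0 -24.5' 85; python3 - <<'E'
from h import *
R=Ro.from_matrix(np.array([[0,1,0],[1,0,0],[0,0,-1]]).T.astype(float))
for X in ([.626,.036,.36],[.626,.036,.20]): print(totool(X,R))
E
```

```text
time: 1.15
eef_pos: [0.4409, 0.3006, 0.3604]
eef_rot: [-2.221, -2.221, 0.001]
contact_force: [0.2, 0.2, 0.2]
width: 0.0849
(array([-264.6,  185.2,    0.4]), array([-0.,  0., -0.]))
(array([-264.6,  185.2,  160.4]), array([-0.,  0., -0.]))
```

```bash
python3 -m crank '-33 23 0 0 0 0; -66 46 0 0 0 0; -99 69 0 0 0 0; -132 92 0 0 0 0; -165 115 10 0 0 0; -198 138 30 0 0 0; -230 160 50 0 0 0; -255 175 80 0 0 0; -265 185 110 0 0 0; -265 185 140 0 0 0; -265 185 140 0 0 0; -265 185 140 0 0 0'; python3 - <<'E'
from h import *
s=state(); im=viewer.camera('wrist'); cv2.imwrite('pics/w1.png',im)
print(s['eef_pos'],wproj([.626,.036,.054],s))
E
```

```text
time: 2.15
eef_pos: [0.6238, 0.038, 0.2192]
eef_rot: [-2.219, -2.22, 0.004]
contact_force: [-0.2, 0.6, 1.1]
width: 0.0851
[0.6237963  0.03797097 0.21923949] [252.35531932 174.89442481]
```

View pics/w1.png

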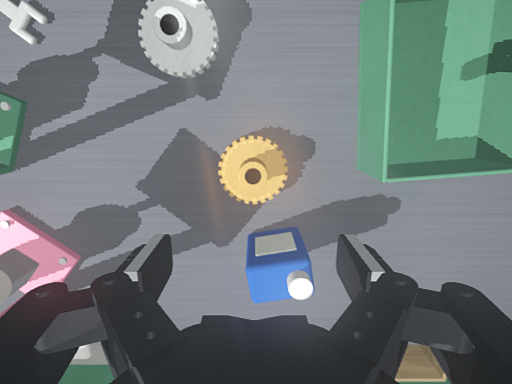

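```bash
python3 - <<'E'
from h import *
s=state(); print('hub',wback(253,176,.054,s)); 
for p in ((247,262),(307,258),(253,300)): print('can top',wback(*p,.116,s))
print('box far right rim corner',wback(385,180,.08,s), 'near far rim', wback(362,0,.08,s))
R=Ro.from_matrix(np.array([[0,1,0],[1,0,0],[0,0,-1]]).T.astype(float))
print(totool([.626,.036,.05],R,s))
E
```

```text
hub [0.63008936 0.03775286 0.054     ]
can top [0.70933648 0.03139773 0.116     ]
can top [0.70471061 0.09465493 0.116     ]
can top [0.75623476 0.03768429 0.116     ]
box far right rim corner [0.6289254  0.18376154 0.08      ] near far rim [0.45549194 0.14023518 0.08      ]
(array([ -3. ,   0.6, 171.4]), array([ 0. , -0.1,  0.1]))
```

```bash
python3 -m crank '0 2 30 0 0 0; 0 2 60 0 0 0; 0 2 90 0 0 0; 0 2 115 0 0 0; 0 2 135 0 0 0; 0 2 150 0 0 0; 0 2 160 0 0 0; 0 2 166 0 0 0; 0 2 169 0 0 0; 0 2 169 0 0 0'; python3 - <<'E'
from h import *
s=state(); im=viewer.camera('wrist'); cv2.imwrite('pics/w2.png',im)
print(s['eef_pos'],s['contact_force'])
E
```

```text
time: 3.03
eef_pos: [0.628, 0.0382, 0.0524]
eef_rot: [2.221, 2.221, 0.002]
contact_force: [-0.3, -0.6, 0.9]
width: 0.0851
[0.627951   0.03817065 0.05236665] [-0.27208159 -0.63947347  0.93713372]
```

View pics/w2.png

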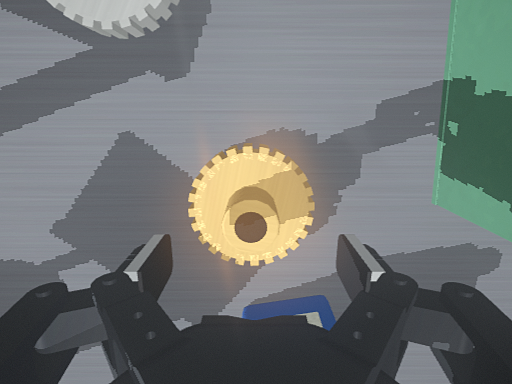

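```bash
python3 - <<'E'
from h import *
s=state(); print(wproj(s['eef_pos']+[0,0,.054-s['eef_pos'][2]],s), wback(252,226,.054,s))
E
```

```text
[254.33475837 228.93896667] [0.62617526 0.03659925 0.054     ]
```

The wrist picture shows the hub at (252,226), between the pads and within 2 mm of the TCP in x and y. Closing the fingers.

```bash
python3 -m crank '-1 -1 0 0 0 0; -1 -1 0 0 0 0; -1 -1 0 0 0 0; -1 -1 0 0 0 0; -1 -1 0 0 0 0; -1 -1 0 0 0 0; -1 -1 0 0 0 0; -1 -1 0 0 0 0; -1 -1 0 0 0 0' 20; python3 -m crank '-1 -1 0 0 0 0; -1 -1 -5 0 0 0; -1 -1 -15 0 0 0; -1 -1 -30 0 0 0;-1 -1 -30 0 0 0'
```

```text
time: 3.83
eef_pos: [0.6262, 0.0367, 0.0514]
eef_rot: [-2.222, -2.221, -0.0]
contact_force: [-0.1, -0.3, -0.1]
width: 0.0198
time: 4.25
eef_pos: [0.6275, 0.0359, 0.0848]
eef_rot: [2.22, 2.219, 0.007]
contact_force: [1.0, 0.7, 1.0]
width: 0.0199
```

Width 0.0198 is narrower than the hub, so the grip has probably missed. Looking again.

```bash
python3 - <<'E'
from h import *
s=state(); im=viewer.camera('wrist'); cv2.imwrite('pics/w3.png',im)
print(s['eef_pos'],s['contact_force'],s['width'])
t=viewer.camera('top'); crop(t,110,100,290,240,4,'pics/t3.png')
E
```

```text
[0.62746109 0.03593918 0.08478551] [1.04510244 0.74645772 0.97443094] 0.01987389043434009
```

View pics/w3.png

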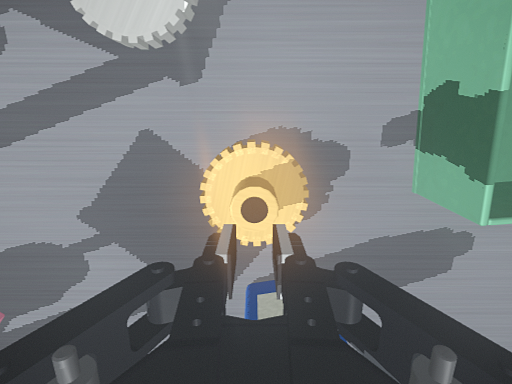

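View pics/t3.png

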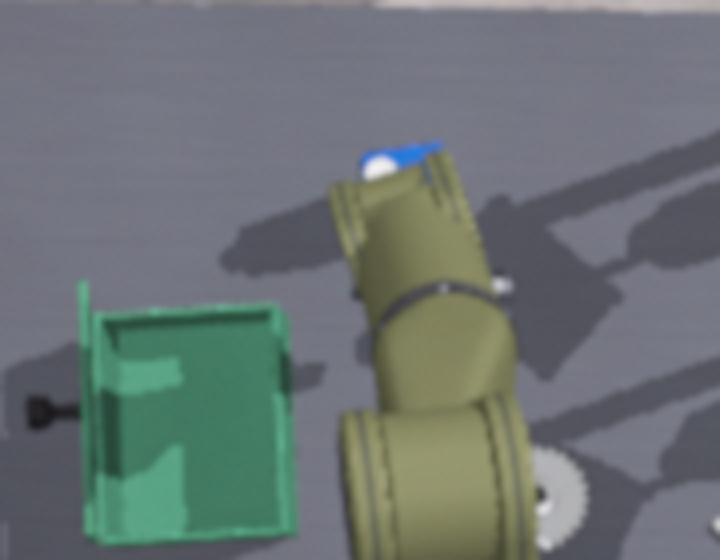

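```bash
python3 - <<'E'
from h import *
s=state(); R=Ro.from_rotvec(s['eef_rot'])
for z in (-.02,-.01,0,.003,.022): print(z,wproj(s['eef_pos']+R.apply([0.01,0,z]),s),wproj(s['eef_pos']+R.apply([0.01,-.011,z]),s),wproj(s['eef_pos']+R.apply([.01,.011,z]),s))
print(wback(254,208,.054,s), wback(254,194,.022,s), wback(254,200,.022,s))
im=cv2.imread('pics/w3.png'); crop(im,170,130,340,300,4,'pics/w3c.png')
E
```

```text
-0.02 [272.85602709 242.73147162] [273.20340726 223.82948782] [272.52201348 260.90614097]
-0.01 [271.70723187 234.94021305] [272.01174625 217.05024044] [271.41374261 252.18246925]
0 [270.68880025 228.03309501] [270.95770647 211.05390729] [270.42908696 244.43182553]
0.003 [270.40542975 226.11124435] [270.66482726 209.38774502] [270.15475417 242.27243543]
0.022 [268.80991254 215.29026692] [269.01900374 200.02480988] [268.60718824 230.09088534]
[0.62296223 0.03556456 0.054     ] [0.6220551  0.03560452 0.022     ] [0.62719832 0.03559543 0.022     ]
```

View pics/w3c.png

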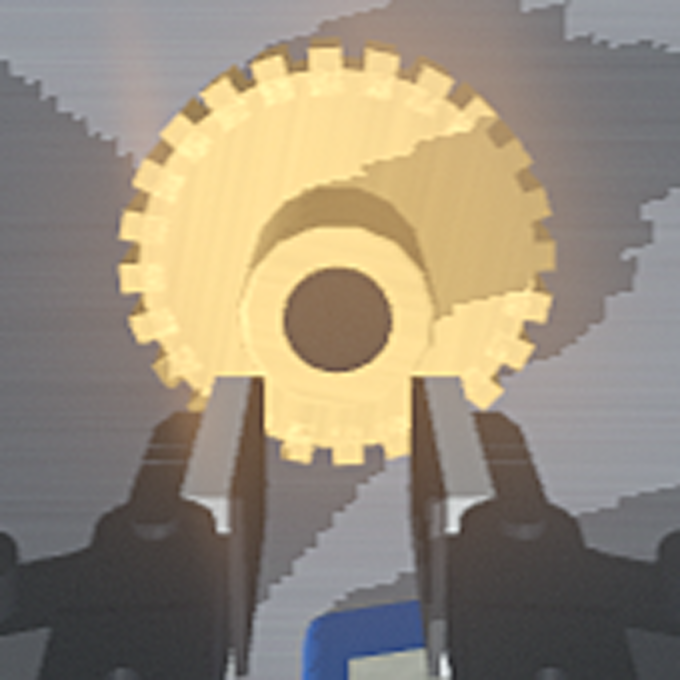

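```bash
python3 - <<'E'
from h import *
s=state(); im=viewer.camera('scene'); crop(im,200,130,340,270,5,'pics/s4.png')
R=Ro.from_rotvec(s['eef_rot'])
for z in (-.02,0,.022): print(z,(proj('scene',s['eef_pos']+R.apply([0,0,z]))-[200,130])*5)
o=cv2.imread('pics/scene0.png'); crop(o,430,50,512,140,6,'pics/s0g.png')
p0=np.array([0.25907058, 0.56801542, 0.2156496 ])
for z in (-.02,0,.022): print(z,(proj('scene',p0-[0,0,z])-[430,50])*6)
E
```

```text
-0.02 [414.89006398 385.76625999]
0 [413.29994983 393.90976518]
0.022 [411.59326063 402.65029013]
-0.02 [246.6435622  369.52019676]
0 [231.0984503  386.38253504]
0.022 [214.42529549 404.46850177]
```

View pics/s4.png

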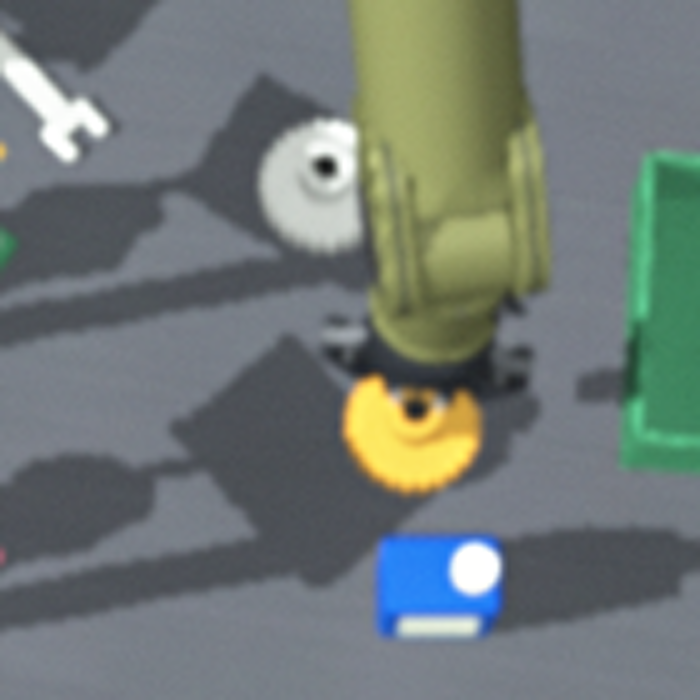

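View pics/s0g.png

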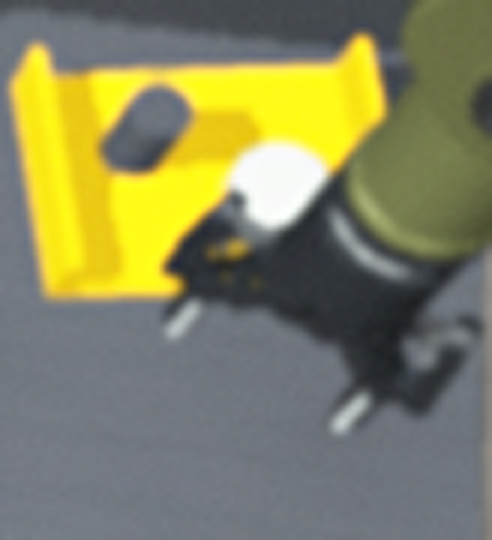

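Both views put the fingertips about 20 mm behind the TCP, not 22 mm ahead, so the fingers closed above the hub. I'll open them and go down in small steps, watching the force.

```bash
python3 -m crank '0 0 0 0 0 0; 0 0 0 0 0 0; 0 0 0 0 0 0; 0 0 8 0 0 0; 0 0 16 0 0 0; 0 0 24 0 0 0; 0 0 32 0 0 0; 0 0 38 0 0 0; 0 0 42 0 0 0; 0 0 45 0 0 0; 0 0 45 0 0 0' 62; python3 - <<'E'
from h import *
s=state(); im=viewer.camera('wrist'); cv2.imwrite('pics/w5.png',im)
print(s['eef_pos'],s['contact_force'],s['width'])
print(wproj([.6262,.0366,.054],s)); R=Ro.from_rotvec(s['eef_rot'])
for z in (-.025,0,.022): print(z,[wproj(s['eef_pos']+R.apply([q,-.011,z]),s) for q in(-.031,.031)])
E
```

```text
time: 5.32
eef_pos: [0.6247, 0.0356, 0.0357]
eef_rot: [-2.221, -2.221, 0.001]
contact_force: [-0.7, -0.2, 0.2]
width: 0.062
[0.62474125 0.03562852 0.03569545] [-0.737179   -0.20940866  0.18932508] 0.06196924318069528
[256.16366524 243.76343978]
-0.025 [array([194.0777521 , 227.69289917]), array([314.71708847, 227.49394004])]
0 [array([202.69339113, 211.16484684]), array([305.91728845, 210.99613549])]
0.022 [array([208.44935197, 200.12273821]), array([300.03813988, 199.9739482 ])]
```

View pics/w5.png

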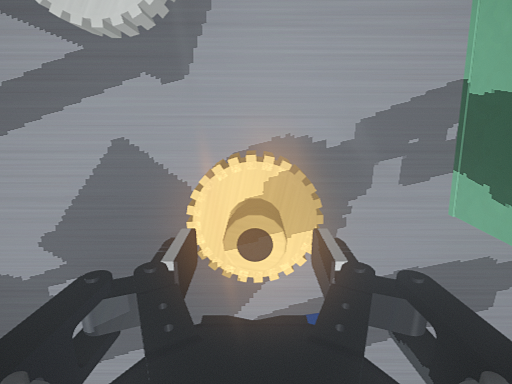

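```bash
python3 -m crank '1 1 6 0 0 0; 1 1 12 0 0 0; 1 1 17 0 0 0; 1 1 20 0 0 0; 1 1 23 0 0 0; 1 1 25 0 0 0; 1 1 25 0 0 0'; python3 -m crank '0 0 0 0 0 0;0 0 0 0 0 0;0 0 0 0 0 0;0 0 0 0 0 0;0 0 0 0 0 0;0 0 0 0 0 0' 20;  python3 - <<'E'
from h import *
s=state(); im=viewer.camera('wrist'); cv2.imwrite('pics/w6.png',im)
print(s['eef_pos'],s['contact_force'],s['width'])
E
```

```text
time: 5.95
eef_pos: [0.6258, 0.0366, 0.011]
eef_rot: [-2.221, -2.221, 0.001]
contact_force: [-0.8, -0.7, 0.7]
width: 0.0621
time: 6.45
eef_pos: [0.6265, 0.0363, 0.012]
eef_rot: [2.221, 2.221, 0.0]
contact_force: [-1.2, -0.4, 6.0]
width: 0.0345
[0.62646747 0.03631824 0.01203662] [-1.18729299 -0.37260235  6.00204618] 0.034470679439740505
```

View pics/w6.png

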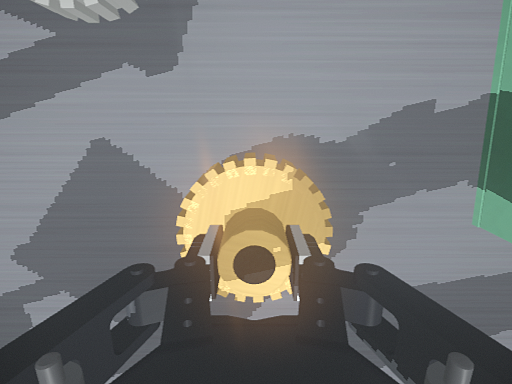

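```bash
python3 -m crank '0 0 -4 0 0 0; 0 0 -10 0 0 0; 0 0 -25 0 0 0; 0 0 -45 0 0 0; 0 0 -70 0 0 0; 0 0 -95 0 0 0; 0 0 -120 0 0 0; 0 0 -140 0 0 0; 0 0 -150 0 0 0; 20 -10 -150 0 0 0; 45 -23 -150 0 0 0; 70 -35 -150 0 0 0'; python3 - <<'E'
from h import *
s=state(); im=viewer.camera('wrist'); cv2.imwrite('pics/w7.png',im)
print(s['eef_pos'],s['contact_force'],s['width'])
E
```

```text
time: 7.5
eef_pos: [0.5898, 0.1063, 0.1606]
eef_rot: [-2.223, -2.218, 0.003]
contact_force: [0.3, 0.9, -5.0]
width: 0.0344
[0.58975872 0.10630521 0.16061812] [ 0.29217242  0.86243423 -4.9994707 ] 0.03441681021865537
```

View pics/w7.png

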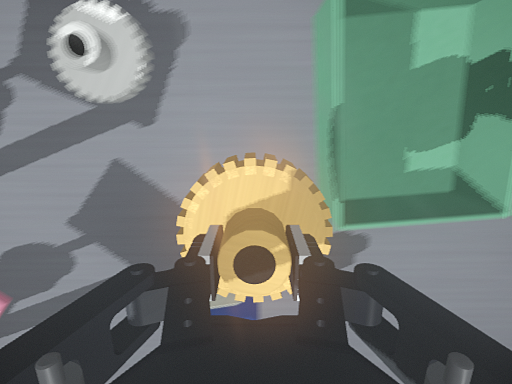

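The gear is held level, with 5 N of extra weight on the tool. Carrying it over the box.

```bash
python3 -m crank '25 -12 0 0 0 0; 50 -25 0 0 0 0; 75 -37 0 0 0 0; 100 -50 0 0 0 0; 118 -60 0 0 0 0; 130 -65 0 0 0 0; 136 -68 0 0 0 0; 136 -68 0 0 0 0; 136 -68 0 0 0 0'; python3 - <<'E'
from h import *
s=state(); im=viewer.camera('wrist'); cv2.imwrite('pics/w8.png',im)
print(s['eef_pos'],s['contact_force'],s['width'])
t=viewer.camera('top'); crop(t,90,120,240,250,5,'pics/t8.png')
E
```

```text
time: 8.3
eef_pos: [0.5238, 0.2411, 0.1612]
eef_rot: [2.222, 2.219, -0.002]
contact_force: [1.0, -1.4, -6.0]
width: 0.0346
[0.52381111 0.24110579 0.16118191] [ 0.97818004 -1.42587312 -5.97292861] 0.034621447159339486
```

View pics/w8.png

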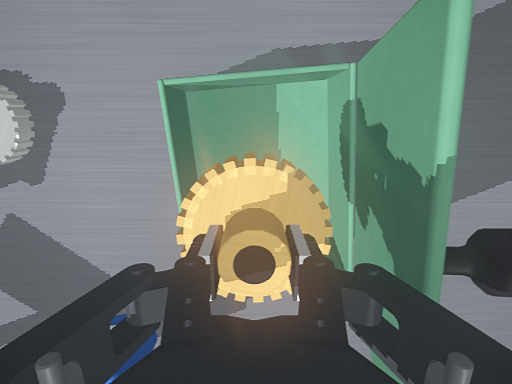

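View pics/t8.png

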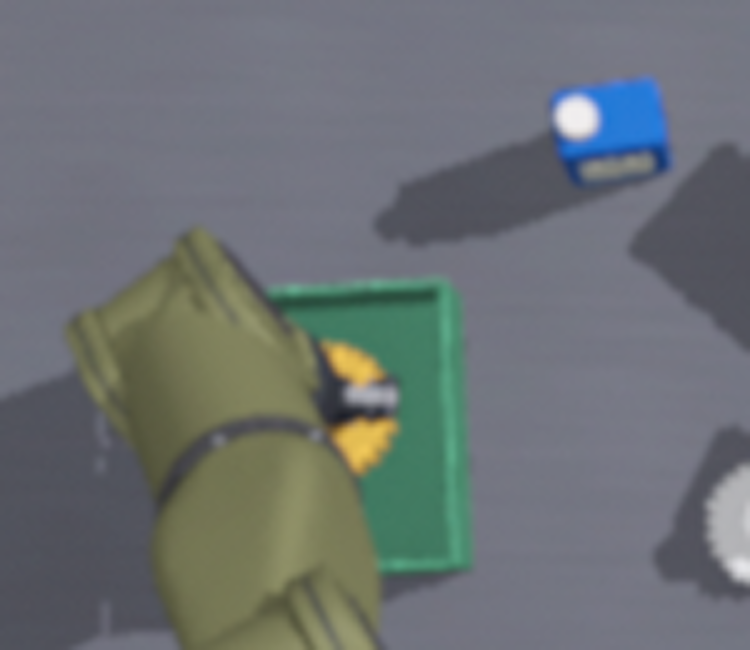

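```bash
python3 - <<'E'
from h import *
s=state()
for z in (.16,.25,.3,.35,.4,.45,.5): print(z,((proj('top',[.524,.241,z])-[90,120])*5).round(), ((proj('scene',[.524,.241,z])-[290,80])*4).round())
im=viewer.camera('scene'); crop(im,290,80,450,240,4,'pics/s8.png')
print(((proj('scene',[.515,.33,.24])-[290,80])*4).round())
print(s['qpos'])
E
```

```text
0.16 [323. 412.] [253. 408.]
0.25 [294. 397.] [276. 370.]
0.3 [276. 388.] [290. 347.]
0.35 [256. 378.] [304. 323.]
0.4 [236. 367.] [320. 297.]
0.45 [213. 356.] [337. 269.]
0.5 [189. 343.] [355. 239.]
[393. 382.]
[-0.40497385  0.69773402 -0.18005142  1.77036529  0.18428837  0.69053279
  0.88126856]
```

View pics/s8.png

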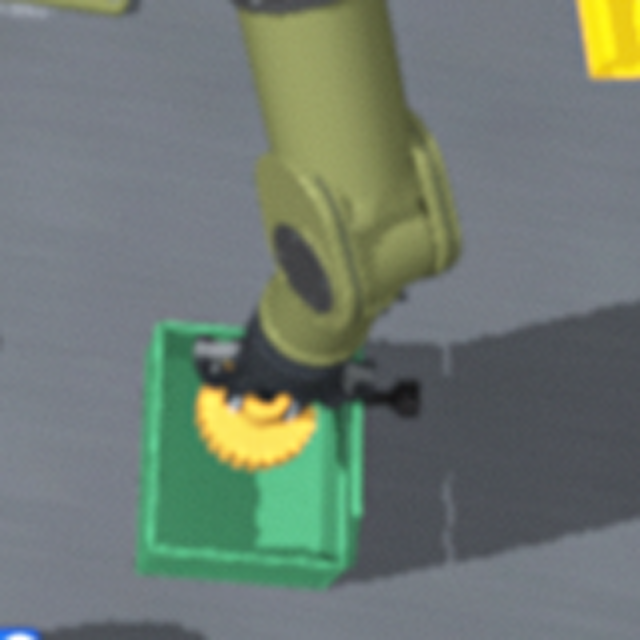

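```bash
python3 -m crank '-6 0 0 0 0 0; -12 0 15 0 0 0; -13 0 30 0 0 0; -13 0 45 0 0 0; -13 0 60 0 0 0; -13 0 72 0 0 0; -13 0 80 0 0 0;-13 0 85 0 0 0; -13 0 85 0 0 0'; python3 - <<'E'
from h import *
s=state(); im=viewer.camera('wrist'); cv2.imwrite('pics/w9.png',im)
print(s['eef_pos'],s['contact_force'],s['width'])
im=viewer.camera('scene'); crop(im,290,80,450,240,4,'pics/s9.png')
E
```

```text
time: 9.2
eef_pos: [0.523, 0.2288, 0.0757]
eef_rot: [-2.222, -2.22, 0.002]
contact_force: [0.0, -0.4, -5.9]
width: 0.0345
[0.52300972 0.22880943 0.07571766] [ 0.01200039 -0.41241739 -5.93037055] 0.03446341730654273
```

View pics/w9.png

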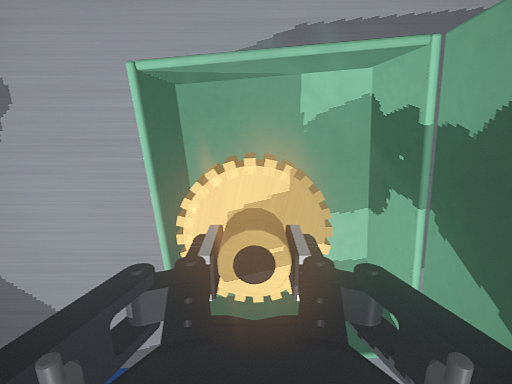

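View pics/s9.png

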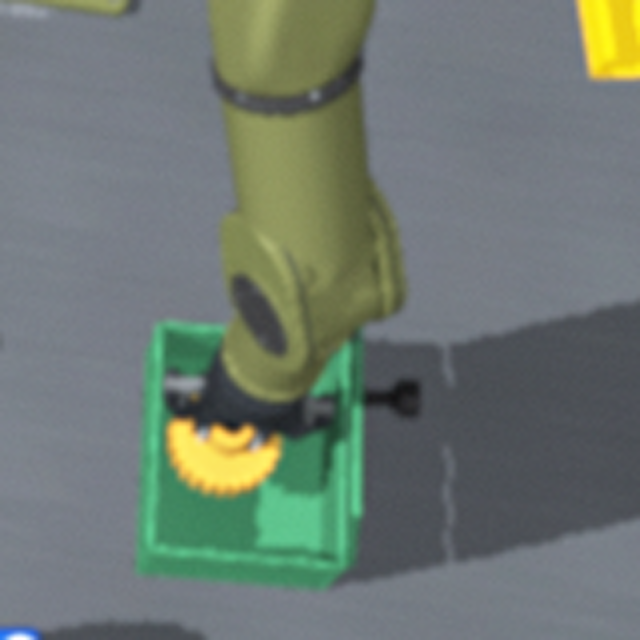

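```bash
python3 - <<'E'
from h import *
s=state()
for p in ((130,63),(150,165),(166,260),(437,38),(420,290)): print(p,wback(*p,.08,s).round(4))
E
```

```text
(130, 63) [0.4312 0.1662 0.08  ]
(150, 165) [0.484 0.171 0.08 ]
(166, 260) [0.5436 0.1748 0.08  ]
(437, 38) [0.42   0.3211 0.08  ]
(420, 290) [0.5655 0.3357 0.08  ]
```

```bash
python3 -m crank '6 0 0 0 0 0; 6 0 12 0 0 0; 6 0 24 0 0 0; 6 0 34 0 0 0; 6 0 42 0 0 0; 6 0 48 0 0 0; 6 0 52 0 0 0;6 0 52 0 0 0';python3 - <<'E'
from h import *
im=viewer.camera('scene'); crop(im,290,80,450,240,4,'pics/s10.png')
E
```

```text
time: 9.97
eef_pos: [0.5226, 0.2353, 0.0233]
eef_rot: [-2.221, -2.221, 0.003]
contact_force: [-0.6, 0.3, -5.3]
width: 0.0342
```

View pics/s10.png

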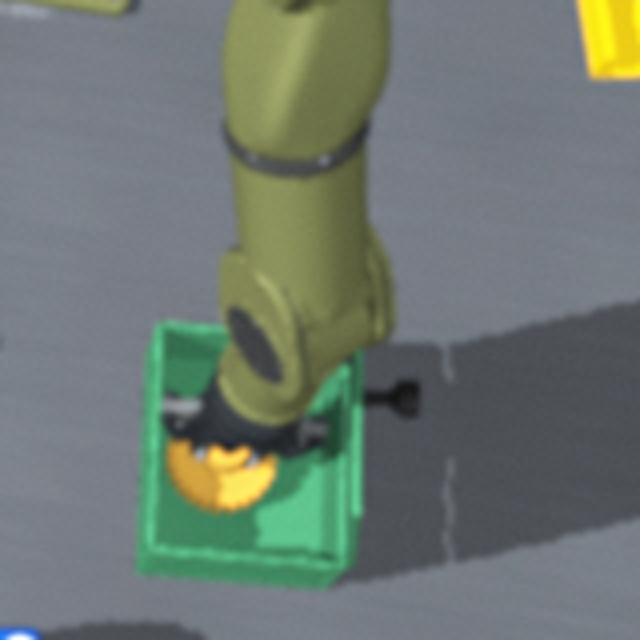

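```bash
python3 -m crank '0 0 1.5 0 0 0; 0 0 3 0 0 0; 0 0 3 0 0 0';python3 -m crank '0 0 1 0 0 0; 0 0 2 0 0 0; 0 0 2 0 0 0'
```

```text
time: 10.27
eef_pos: [0.5234, 0.2357, 0.0216]
eef_rot: [2.222, 2.221, 0.001]
contact_force: [-0.2, 0.2, -5.9]
width: 0.0344
time: 10.52
eef_pos: [0.5232, 0.2357, 0.0195]
eef_rot: [-2.222, -2.221, -0.0]
contact_force: [-0.1, 0.1, -5.8]
width: 0.0345
```

```bash
python3 -m crank '0 0 1 0 0 0; 0 0 2 0 0 0; 0 0 2 0 0 0'
```

```text
time: 10.77
eef_pos: [0.5231, 0.2356, 0.0173]
eef_rot: [-2.221, -2.221, 0.0]
contact_force: [0.1, -0.4, -5.0]
width: 0.0342
```

```bash
python3 -m crank '0 0 1 0 0 0; 0 0 2 0 0 0; 0 0 2 0 0 0'
```

```text
time: 11.02
eef_pos: [0.5232, 0.2357, 0.017]
eef_rot: [2.221, 2.221, 0.0]
contact_force: [-1.4, -0.6, 9.2]
width: 0.0344
```

The gear is on the floor (force +9 N up). Releasing it and backing straight up.

```bash
python3 -m crank '0 0 -1 0 0 0; 0 0 -1 0 0 0; 0 0 -1 0 0 0; 0 0 -1 0 0 0; 0 0 -1 0 0 0' 50; python3 -m crank '0 0 -5 0 0 0; 0 0 -15 0 0 0; 0 0 -30 0 0 0; 0 0 -50 0 0 0; 0 0 -75 0 0 0; 0 0 -105 0 0 0; 0 0 -140 0 0 0; 0 0 -180 0 0 0; 0 0 -215 0 0 0; 0 0 -240 0 0 0; 0 0 -250 0 0 0; 0 0 -250 0 0 0'; python3 - <<'E'
from h import *
s=state(); im=viewer.camera('wrist'); cv2.imwrite('pics/w11.png',im)
print(s['eef_pos'],s['contact_force'],s['width'])
E
```

```text
time: 11.43
eef_pos: [0.5234, 0.2357, 0.0165]
eef_rot: [2.222, 2.221, 0.001]
contact_force: [-0.2, 0.0, -0.4]
width: 0.0501
time: 12.43
eef_pos: [0.5246, 0.2364, 0.2697]
eef_rot: [2.221, 2.22, 0.009]
contact_force: [0.9, 0.0, -1.1]
width: 0.0502
[0.52458083 0.23637804 0.26974015] [ 0.87805866  0.04718395 -1.10058743] 0.05015608722174239
```

View pics/w11.png

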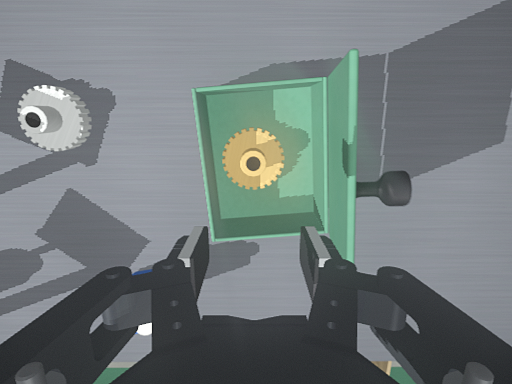

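The wrist picture shows the gear flat on the box floor at (253,160), and the fingers are clear of it. Next I close the fingers, go round to the left of the lid beside the knob, and work out the sweep.

```bash
python3 - <<'E'
from h import *
s=state()
print('gear', wback(253,161,.059,s).round(4))
for p in ((195,90),(325,80),(213,241),(327,235)): print('rim',wback(*p,.08,s).round(4))
print('lid top corners',wback(355,50,.239,s).round(4)); print('knob',wback(400,188,.215,s).round(4))
p=s['eef_pos']; print(totool([.455,.40,.31],None,s),totool([.455,.40,.205],None,s))
E
```

```text
gear [0.5173 0.2345 0.059 ]
rim [0.4299 0.1669 0.08  ]
rim [0.4192 0.3183 0.08  ]
rim [0.6232 0.1799 0.08  ]
rim [0.6147 0.3342 0.08  ]
lid top corners [0.4189 0.2971 0.239 ]
knob [0.5125 0.3499 0.215 ]
(array([164.3, -68.4, -42.6]), array([0., 0., 0.])) (array([164.3, -68.6,  62.4]), array([0., 0., 0.]))
```

```bash
python3 -m crank '0 -10 -20 0 0 0; 15 -25 -40 0 0 0; 40 -45 -43 0 0 0; 70 -60 -43 0 0 0; 100 -68 -43 0 0 0; 130 -68 -43 0 0 0; 155 -68 -43 0 0 0; 172 -68 -20 0 0 0; 172 -68 10 0 0 0; 172 -68 40 0 0 0; 172 -68 60 0 0 0; 172 -68 60 0 0 0' 0; python3 - <<'E'
from h import *
s=state(); im=viewer.camera('wrist'); cv2.imwrite('pics/w12.png',im)
print(s['eef_pos'],s['contact_force'],s['width'])
im=viewer.camera('scene'); crop(im,290,80,450,240,4,'pics/s12.png')
E
```

```text
time: 13.48
eef_pos: [0.4516, 0.4039, 0.1996]
eef_rot: [2.22, 2.222, -0.022]
contact_force: [0.1, -0.4, 0.1]
width: -0.0
[0.4516128  0.40393676 0.19958269] [ 0.08521316 -0.44086776  0.07291888] -3.015384253568431e-05
```

View pics/w12.png

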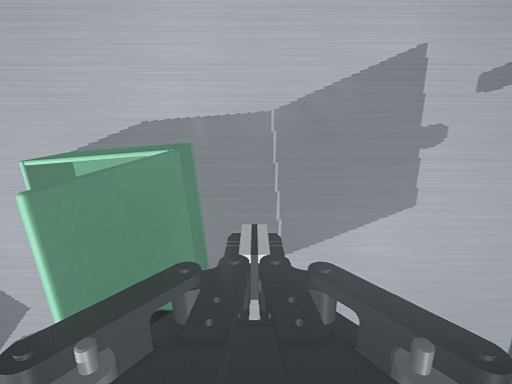

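View pics/s12.png

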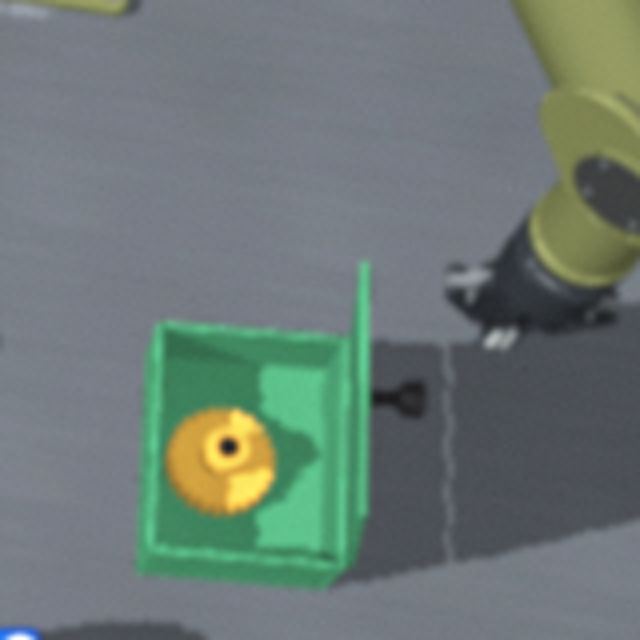

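```bash
python3 - <<'E'
import numpy as np
yh,zh,r,w,off=.327,.080,.142,.008,-.014
p0=np.array([.4039,.1996])
for th in np.r_[1.42:-.01:-.1]:
    y=yh-r*np.cos(th)+.006*np.sin(th)+w; z=zh+r*np.sin(th)+.006*np.cos(th)+off
    print(round(th,2),'tool dx %.0f dz %.0f'%((y-p0[0])*1000,-(z-p0[1])*1000))
E
```

```text
1.42 tool dx -84 dz -8
1.32 tool dx -98 dz -5
1.22 tool dx -112 dz -2
1.12 tool dx -125 dz 3
1.02 tool dx -138 dz 9
0.92 tool dx -150 dz 17
0.82 tool dx -161 dz 26
0.72 tool dx -172 dz 35
0.62 tool dx -181 dz 46
0.52 tool dx -189 dz 58
0.42 tool dx -196 dz 70
0.32 tool dx -202 dz 83
0.22 tool dx -206 dz 97
0.12 tool dx -209 dz 111
0.02 tool dx -211 dz 125
```

```bash
python3 -m crank '-20 0 -8 0 0 0; -40 0 -8 0 0 0; -60 0 -8 0 0 0; -72 0 -8 0 0 0; -80 0 -8 0 0 0; -86 0 -8 0 0 0; -93 0 -7 0 0 0; -100 0 -5 0 0 0; -107 0 -3 0 0 0; -114 0 -1 0 0 0; -120 0 1 0 0 0; -125 0 3 0 0 0'; python3 - <<'E'
from h import *
s=state(); im=viewer.camera('wrist'); cv2.imwrite('pics/w13.png',im)
print(s['eef_pos'],s['contact_force'],s['width'])
im=viewer.camera('scene'); crop(im,290,80,450,240,4,'pics/s13.png')
E
```

```text
time: 14.58
eef_pos: [0.4553, 0.282, 0.2032]
eef_rot: [2.222, 2.221, -0.0]
contact_force: [0.9, 0.6, 0.8]
width: 0.0001
[0.4552763 0.2820034 0.2031705] [0.8685453  0.57579862 0.76350133] 6.609359860208905e-05
```

View pics/w13.png

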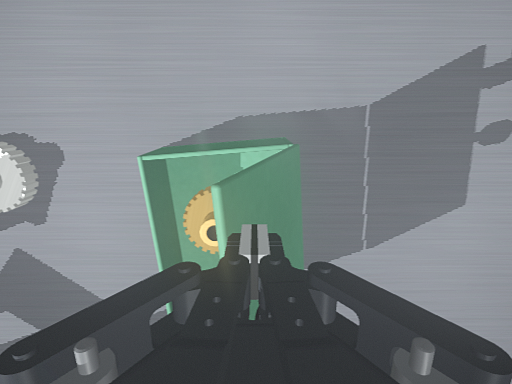

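View pics/s13.png

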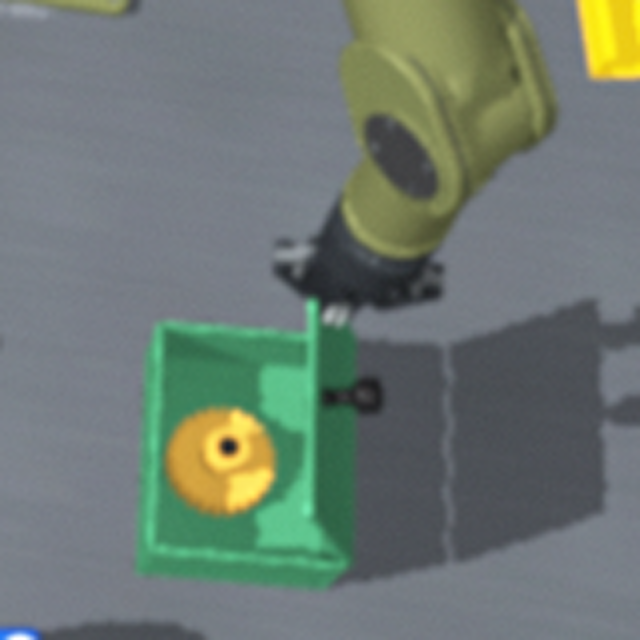

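```bash
python3 -m crank '-7 0 3 0 0 0; -13 0 6 0 0 0; -19 0 10 0 0 0; -25 0 14 0 0 0; -31 0 18 0 0 0; -36 0 23 0 0 0; -42 0 27 0 0 0; -47 0 32 0 0 0; -52 0 37 0 0 0; -56 0 43 0 0 0; -60 0 49 0 0 0; -64 0 55 0 0 0'; python3 - <<'E'
from h import *
s=state(); print(s['eef_pos'],s['contact_force'],s['width'])
im=viewer.camera('scene'); crop(im,290,80,450,240,4,'pics/s14.png')
E
```

```text
time: 15.68
eef_pos: [0.4551, 0.2182, 0.1478]
eef_rot: [-2.222, -2.221, 0.0]
contact_force: [0.0, -0.1, 0.8]
width: 0.0
[0.45508093 0.21817305 0.14783051] [ 0.04061296 -0.05095917  0.76630907] 1.6196973535209816e-05
```

View pics/s14.png

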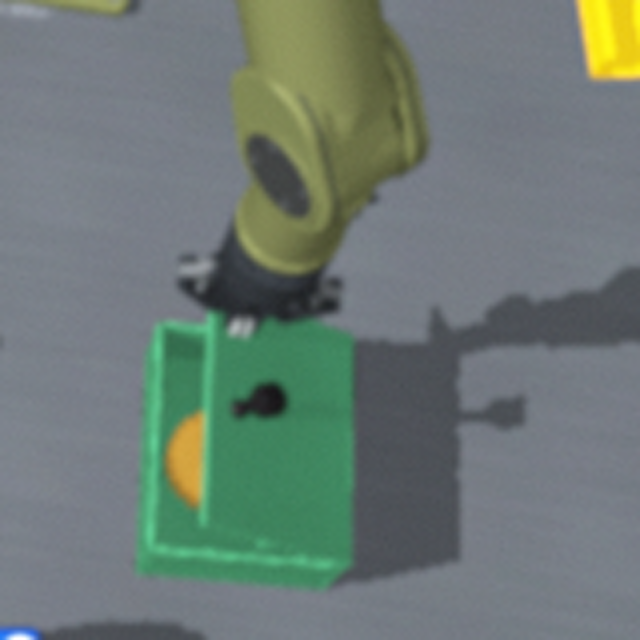

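```bash
python3 -m crank '-4 0 6 0 0 0; -7 0 12 0 0 0; -10 0 18 0 0 0; -13 0 25 0 0 0; -15 0 32 0 0 0; -17 0 39 0 0 0; -19 0 46 0 0 0; -20 0 52 0 0 0; -21 0 57 0 0 0; -22 0 61 0 0 0; -22 0 65 0 0 0; -22 0 65 0 0 0'; python3 - <<'E'
from h import *
s=state(); print(s['eef_pos'],s['contact_force'],s['width'])
im=viewer.camera('scene'); crop(im,290,80,450,240,4,'pics/s15.png')
E
```

```text
time: 16.73
eef_pos: [0.4548, 0.1966, 0.0828]
eef_rot: [-2.221, -2.221, 0.002]
contact_force: [-0.0, 0.5, -0.3]
width: -0.0001
[0.45478301 0.19657643 0.08279444] [-0.03348898  0.52573938 -0.32719855] -0.00010804501056993318
```

View pics/s15.png

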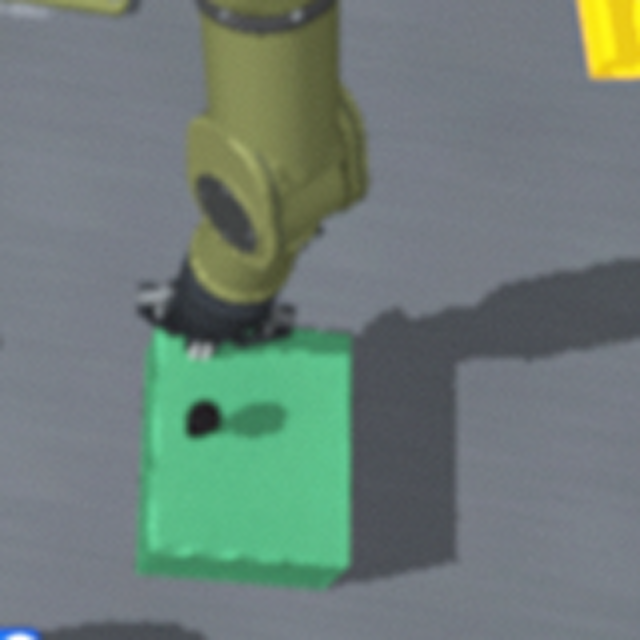

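Almost shut. Pressing on gently until the force rises.

```bash
python3 -m crank '0 0 2 0 0 0; 0 0 4 0 0 0; 0 0 6 0 0 0;0 0 6 0 0 0'; python3 -m crank '0 0 1.5 0 0 0; 0 0 3 0 0 0;0 0 3 0 0 0';
```

```text
time: 17.12
eef_pos: [0.4552, 0.1967, 0.0773]
eef_rot: [-2.221, -2.221, -0.0]
contact_force: [0.1, 0.1, -0.2]
width: -0.0002
time: 17.37
eef_pos: [0.4552, 0.1967, 0.0743]
eef_rot: [-2.222, -2.221, 0.0]
contact_force: [0.6, -0.4, 0.0]
width: 0.0003
```

```bash
python3 -m crank '0 0 1.5 0 0 0; 0 0 3 0 0 0;0 0 3 0 0 0'; python3 -m crank '0 0 1.5 0 0 0; 0 0 3 0 0 0;0 0 3 0 0 0'
```

```text
time: 17.62
eef_pos: [0.4553, 0.1967, 0.0717]
eef_rot: [2.221, 2.221, 0.0]
contact_force: [-0.0, -1.1, 4.3]
width: 0.0002
time: 17.87
eef_pos: [0.4554, 0.1966, 0.0713]
eef_rot: [2.221, 2.22, 0.002]
contact_force: [-4.6, -2.6, 31.9]
width: -0.0002
```

```bash
python3 - <<'E'
from h import *
im=viewer.camera('scene'); crop(im,290,80,450,240,4,'pics/s16.png')
s=state(); im=viewer.camera('wrist'); cv2.imwrite('pics/w16.png',im)
E
```

```text
(no output)
```

View pics/w16.png

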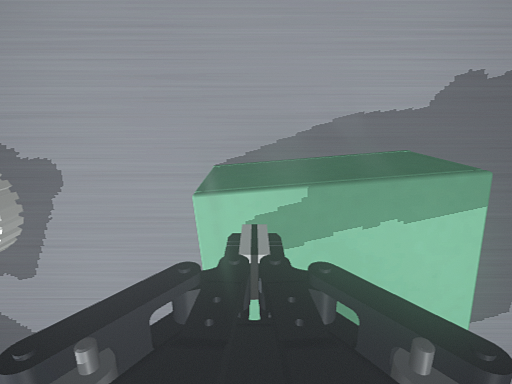

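View pics/s16.png

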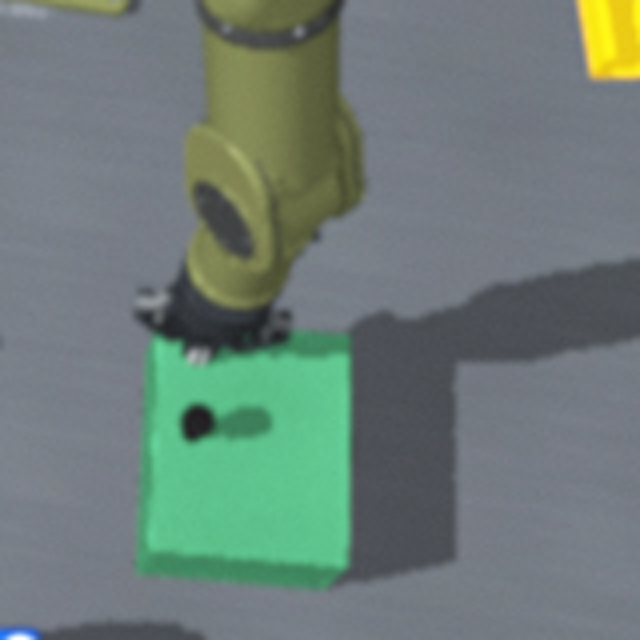

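The lid is fully shut: 32 N on contact, and its top face is flat in both views. This also gives the real closed fingertip offset, about 15 mm behind the TCP. I'll lift off now and work out the switch approach.

```bash
cat >> h.py <<'E'
SO=np.array([.5375,-.3170,0]); a=np.deg2rad(-23.5)
SX=np.array([np.cos(a),np.sin(a),0]); SY=np.array([-np.sin(a),np.cos(a),0])
TIP=np.array([0,0,-.0147])
def sw(x,y,z): return SO+SX*x+SY*y+[0,0,z]
def insw(X): d=np.asarray(X)-SO; return np.array([d@SX,d@SY,d[2]])*1000
def Rt(tilt):
    t=np.deg2rad(tilt); z=SX*np.sin(t)-np.array([0,0,np.cos(t)]); x=SY; y=np.cross(z,x)
    return Ro.from_matrix(np.c_[x,y,z])
def tiptarget(x,y,z,tilt,s=None):
    R=Rt(tilt); return totool(sw(x,y,z)-R.apply(TIP),R,s)
def tipnow(s=None):
    s=s or state(); return insw(s['eef_pos']+Ro.from_rotvec(s['eef_rot']).apply(TIP)).round(1)
E
python3 -m crank '0 0 -10 0 0 0; 0 0 -30 0 0 0; 0 0 -60 0 0 0; 0 0 -95 0 0 0; 0 0 -130 0 0 0; 0 0 -165 0 0 0; 0 0 -195 0 0 0; -20 0 -215 0 0 0; -50 0 -225 0 0 0; -80 0 -225 0 0 0; -80 0 -225 0 0 0' 0
python3 - <<'E'
from h import *
print(tiptarget(-.12,.035,.20,40), tiptarget(-.12,.035,.3,40),state()['eef_pos'])
for n in 'top','scene':
  print(n,[proj(n,sw(*p)).round(1) for p in ((0,0,.16),(-.018,.075,.21),(-.018,-.075,.21),(.08,.075,.212))])
t=viewer.camera('top'); crop(t,110,120,270,240,5,'pics/t17.png')
E
```

```text
time: 18.88
eef_pos: [0.4553, 0.1096, 0.2939]
eef_rot: [2.229, 2.209, -0.005]
contact_force: [-0.2, 0.2, -0.4]
width: -0.0001
(array([-349.9,   -2. ,  106.8]), array([-39.4,  -7.8,  22.1])) (array([-350.4,   -2. ,    6.8]), array([-39.4,  -7.8,  22.1])) [0.45525443 0.1096019  0.29388714]
top [array([324.5, 201.4]), array([303.1, 195.1]), array([346.5, 214.6]), array([315.5, 167.4])]
scene [array([179. , 158.4]), array([199.8, 160.5]), array([160.7, 136.1]), array([181.1, 185.6])]
```

View pics/t17.png

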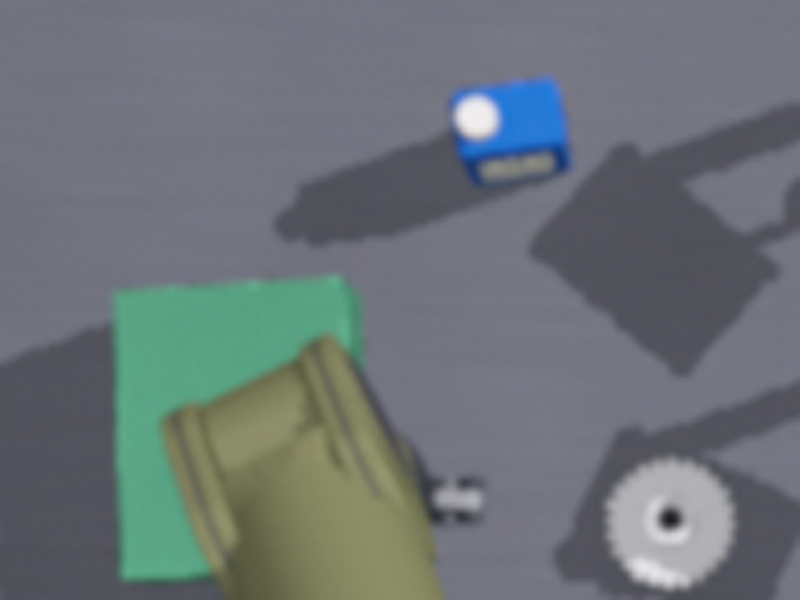

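```bash
python3 -m crank '-25 0 0 -2 -0.4 1; -55 0 0 -5 -1 3; -88 0 0 -8 -1.6 4.5; -120 0 0 -12 -2.4 6.5; -153 0 0 -16 -3 9; -186 0 0 -20 -4 11; -219 0 0 -24 -4.8 13.5; -252 0 2 -28 -5.5 15.5; -285 -1 4 -32 -6.3 18; -315 -2 6 -36 -7 20; -338 -2 7 -39 -7.7 22; -350 -2 7 -39.4 -7.8 22.1' 0; python3 -m crank '0 0 0 0 0 0; 0 0 0 0 0 0'
python3 - <<'E'
from h import *
s=state(); print(tipnow(s), s['contact_force'], s['qpos'].round(2))
im=viewer.camera('wrist'); cv2.imwrite('pics/w18.png',im)
t=viewer.camera('top'); crop(t,230,120,430,270,4,'pics/t18.png')
t=viewer.camera('scene'); crop(t,90,70,290,220,4,'pics/s18.png')
print(wproj(sw(0,0,.16),s),wproj(sw(-.018,0,.21),s))
print(tiptarget(-.06,.035,.20,42,s),tiptarget(0,.035,.152,42,s))
E
```

```text
time: 19.93
eef_pos: [0.428, -0.1649, 0.2709]
eef_rot: [2.197, 1.607, 0.302]
contact_force: [0.3, -0.0, -0.4]
width: 0.0001
time: 20.1
eef_pos: [0.4277, -0.1654, 0.2711]
eef_rot: [2.199, 1.606, 0.302]
contact_force: [-0.1, 0.3, -0.3]
width: 0.0002
[-167.6   95.5  284.3] [-0.05329468  0.31448438 -0.25645611] [ 0.25  0.26 -0.09  2.41  1.38  0.15  0.08]
[175.17735833 236.3437824 ] [161.32253006 261.42173287]
(array([-64.6,  56.8, 123.6]), array([-15.8,   0.1,   6.1])) (array([-66.9,  89.4, 193.1]), array([-15.8,   0.1,   6.1]))
```

View pics/w18.png

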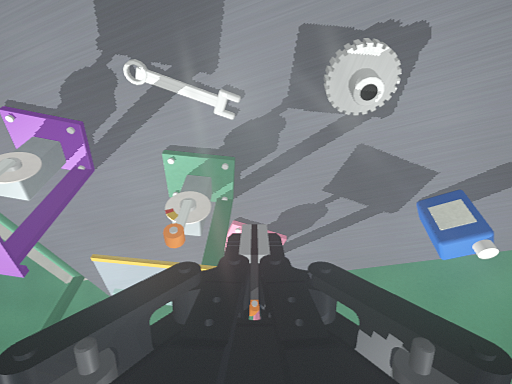

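View pics/t18.png

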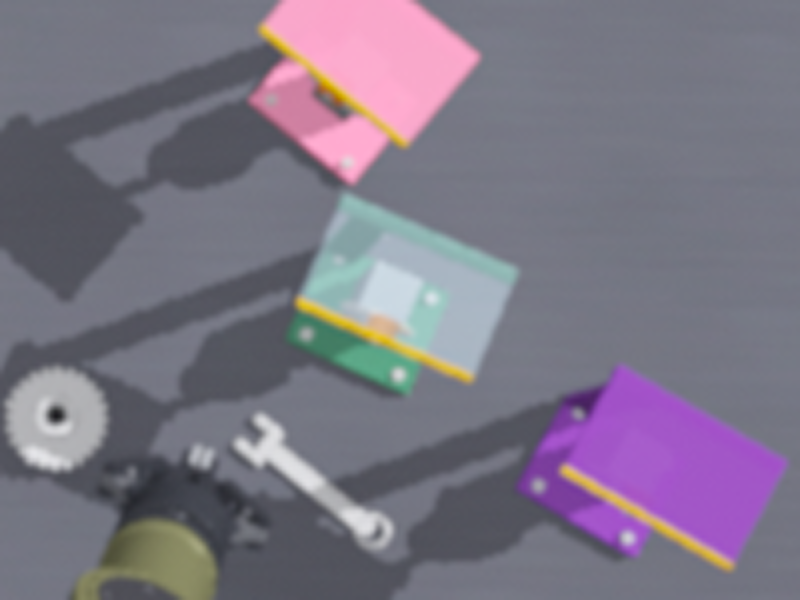

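View pics/s18.png

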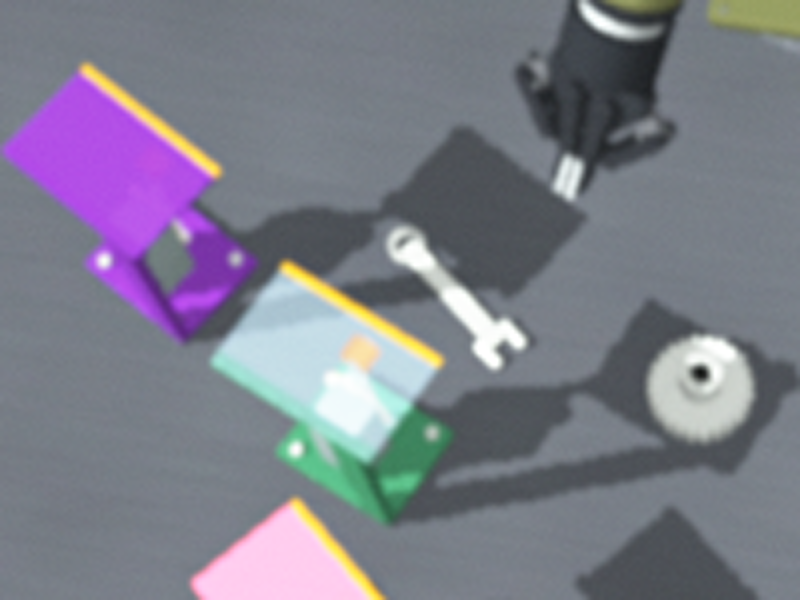

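```bash
python3 -m crank '-8 7 15 -2 0 0.8; -16 14 30 -4 0 1.5; -24 21 45 -6 0 2.3; -32 28 60 -8 0 3; -40 35 76 -10 0 3.8; -48 42 92 -12 0 4.5; -56 49 108 -14 0 5.3; -65 57 123 -15.8 0 6; -65 57 123 -15.8 0 6; -65 57 123 -15.8 0 6; -65 57 123 -15.8 0 6'
python3 - <<'E'
from h import *
s=state(); print(tipnow(s), s['contact_force'], s['qpos'].round(2))
z=Ro.from_rotvec(s['eef_rot']).as_matrix()[:,2]; print('tilt',np.degrees(np.arccos(-z[2])))
print(tiptarget(-.06,.035,.20,42,s))
E
```

```text
time: 21.17
eef_pos: [0.5054, -0.2649, 0.1905]
eef_rot: [2.069, 1.361, 0.519]
contact_force: [-0.9, -0.4, -0.4]
width: -0.0003
[-60.1  35.  201.4] [-0.94112525 -0.35739194 -0.43225779] [ 0.8   0.71 -0.67  2.49  2.58  0.83 -0.97]
tilt 42.0270691547582
(array([ 0. , -0.9,  1.1]), array([0. , 0.1, 0.2]))
```

```bash
python3 - <<'E'
from h import *
s=state()
im=viewer.camera('wrist'); cv2.imwrite('pics/w19.png',im)
t=viewer.camera('top'); crop(t,230,120,430,270,4,'pics/t19.png')
t=viewer.camera('scene'); crop(t,90,70,290,220,4,'pics/s19.png')
print(wproj(sw(0,0,.16),s),wproj(sw(-.018,0,.21),s),wproj(s['eef_pos']+Ro.from_rotvec(s['eef_rot']).apply(TIP),s))
print([tiptarget(x,.035,z,42,s) for x,z in((0,.150),(.003,.150))])
E
```

```text
[211.7562033  220.06637059] [201.98824198 275.27573626] [254.29362468 239.07601844]
[(array([ 0.1, 10.2, 78.4]), array([0. , 0.1, 0.2])), (array([ 0.1, 12.4, 80.4]), array([0. , 0.1, 0.2]))]
```

View pics/w19.png

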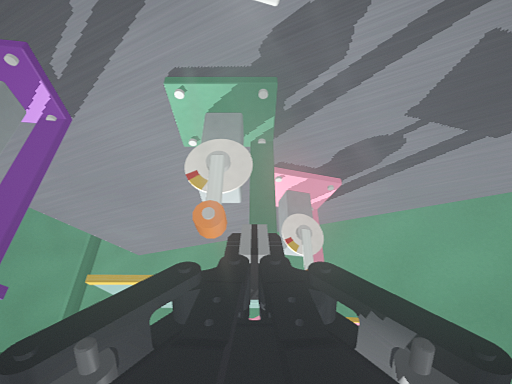

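View pics/t19.png

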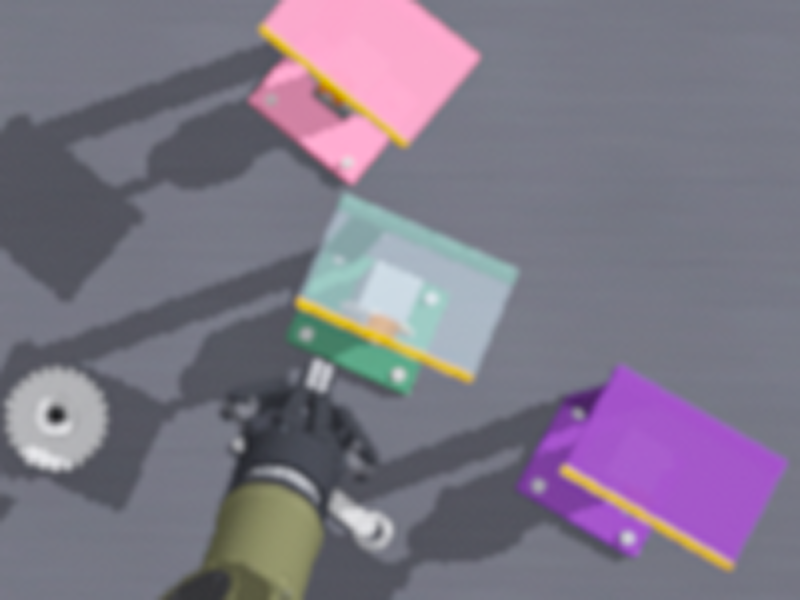

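View pics/s19.png

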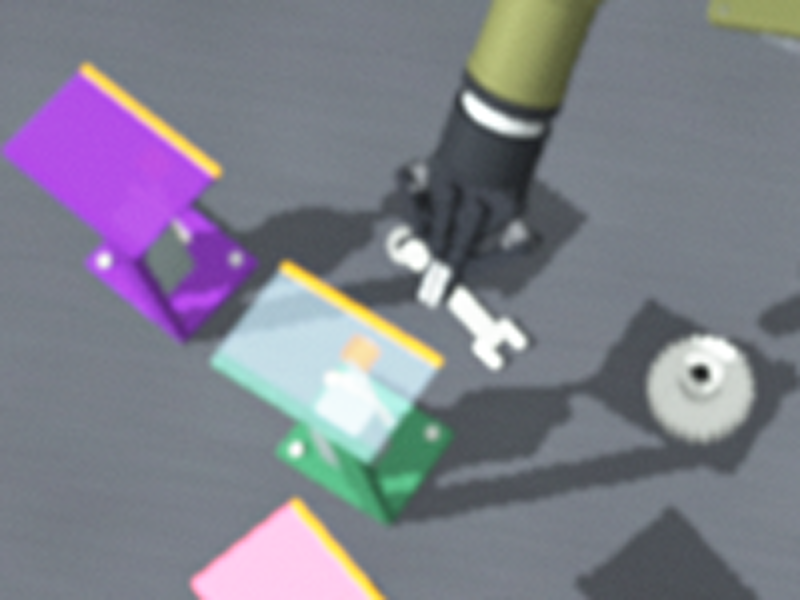

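```bash
python3 -m crank '0 2 10 0 0 0; 0 4 22 0 0 0; 0 6 35 0 0 0; 0 8 48 0 0 0; 0 10 60 0 0 0; 0 11 70 0 0 0; 0 12 77 0 0 0; 0 12 80 0 0 0; 0 12 80 0 0 0'
python3 - <<'E'
from h import *
s=state(); print(tipnow(s), s['contact_force'], s['qpos'].round(2))
im=viewer.camera('wrist'); cv2.imwrite('pics/w20.png',im)
t=viewer.camera('top'); crop(t,270,150,370,230,7,'pics/t20.png')
print([(y,z,tiptarget(.003,y,z,42,s)[0]) for y,z in((.022,.15),(0,.149),(-.015,.147),(-.025,.145))])
E
```

```text
time: 22.07
eef_pos: [0.5627, -0.2911, 0.1381]
eef_rot: [2.071, 1.359, 0.52]
contact_force: [-0.6, -0.0, -0.3]
width: 0.0002
[  3.   33.9 149. ] [-0.63821017 -0.03703685 -0.28268004] [ 0.78  0.85 -0.62  2.34  2.61  0.82 -0.92]
[(0.022, 0.15, array([-11.8,   0.7,  -0.7])), (0, 0.149, array([-33.8,  -0. ,   0.1])), (-0.015, 0.147, array([-48.8,  -1.4,   1.6])), (-0.025, 0.145, array([-58.8,  -2.8,   3.1]))]
```

View pics/w20.png

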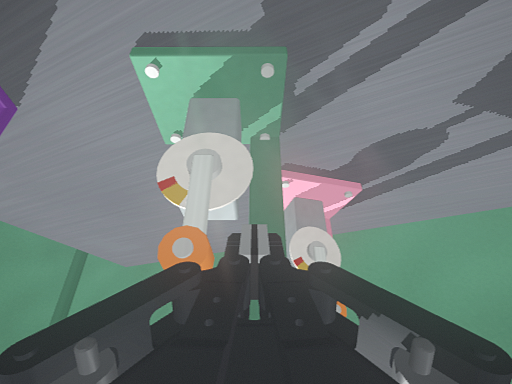

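View pics/t20.png

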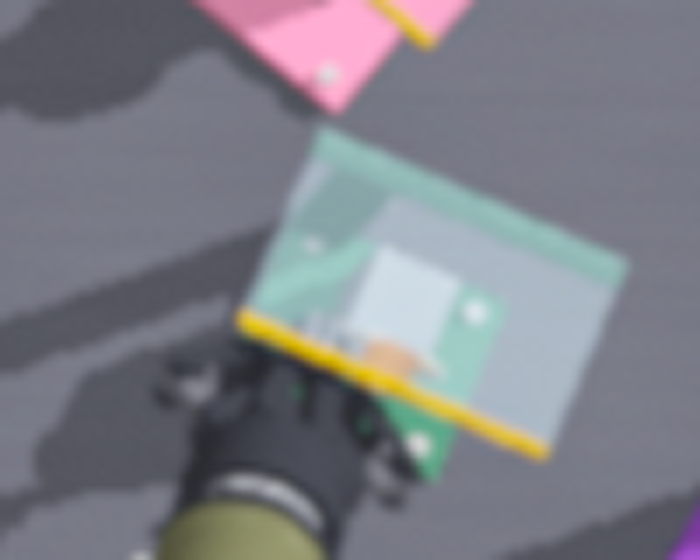

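```bash
python3 -m crank '-6 0 0 0 0 0; -11 0 0 0 0 0; -16 0 0 0 0 0; -20 0 0 0 0 0; -24 0 0 0 0 0; -28 0 0 0 0 0; -31 0 0 0 0 0; -32 0 0 0 0 0;-32 0 0 0 0 0'
python3 - <<'E'
from h import *
s=state(); print(tipnow(s), s['contact_force'], s['qpos'].round(2))
im=viewer.camera('wrist'); crop(im,120,110,300,290,4,'pics/w21.png')
for th in (.3,.4,.5,.6): print(th,((wproj(sw(-.010,-.07*np.sin(th),.09+.07*np.cos(th)),s)-[120,110])*4).round())
print(((wproj(sw(0.012,0,.09),s)-[120,110])*4).round())
E
```

```text
time: 22.92
eef_pos: [0.5498, -0.3203, 0.1387]
eef_rot: [2.071, 1.359, 0.52]
contact_force: [2.3, 2.9, -0.6]
width: -0.0001
[  2.7   1.9 149.6] [ 2.34220829  2.9110813  -0.56766306] [ 0.86  0.85 -0.62  2.32  2.67  0.78 -0.9 ]
0.3 [359. 531.]
0.4 [309. 513.]
0.5 [263. 491.]
0.6 [221. 465.]
[527. 218.]
```

View pics/w21.png

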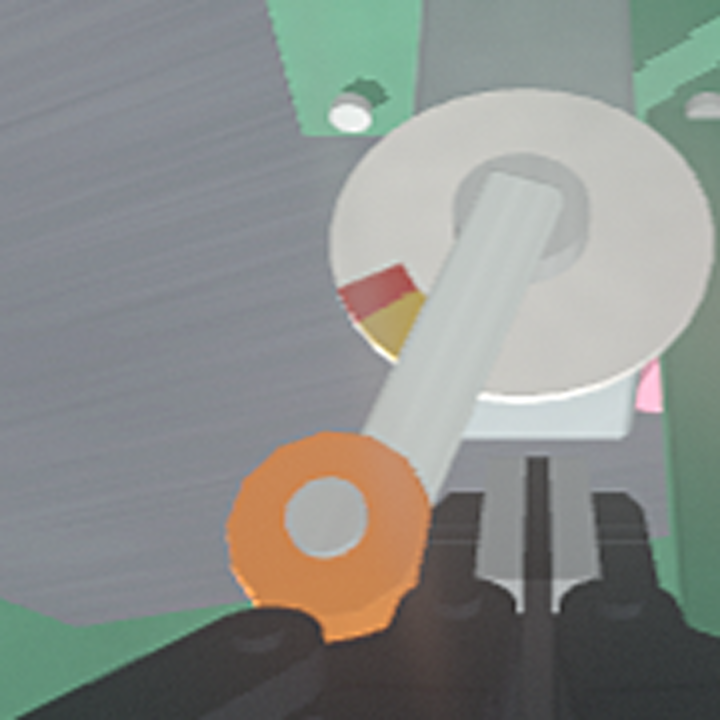

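The wrist crop puts the roller at (327,517), which means θ≈0.37, with about 4 N. The target of about 0.68 needs 20 mm more. I'll hold it there.

```bash
python3 -m crank '-4 0 0 0 0 0; -8 0 0 0 0 0; -12 0 0 0 0 0; -15 0 0 0 0 0; -18 0 0 0 0 0; -20 0 0 0 0 0; -20 0 0 0 0 0; -20 0 0 0 0 0; -20 0 0 0 0 0; -20 0 0 0 0 0'
python3 - <<'E'
from h import *
s=state(); print(tipnow(s), s['contact_force'], s['qpos'].round(2))
im=viewer.camera('wrist'); crop(im,120,110,300,290,4,'pics/w22.png')
for th in (.4,.5,.6,.7,.8,.9): print(th,((wproj(sw(-.010,-.07*np.sin(th),.09+.07*np.cos(th)),s)-[120,110])*4).round())
E
```

```text
time: 23.8
eef_pos: [0.542, -0.3386, 0.1392]
eef_rot: [2.07, 1.359, 0.52]
contact_force: [2.3, 4.5, 0.3]
width: 0.0001
[  2.9 -18.  150.2] [2.31400274 4.48668704 0.30345615] [ 0.9   0.85 -0.62  2.31  2.7   0.74 -0.88]
0.4 [465. 509.]
0.5 [417. 487.]
0.6 [373. 461.]
0.7 [334. 432.]
0.8 [299. 400.]
0.9 [270. 367.]
```

View pics/w22.png

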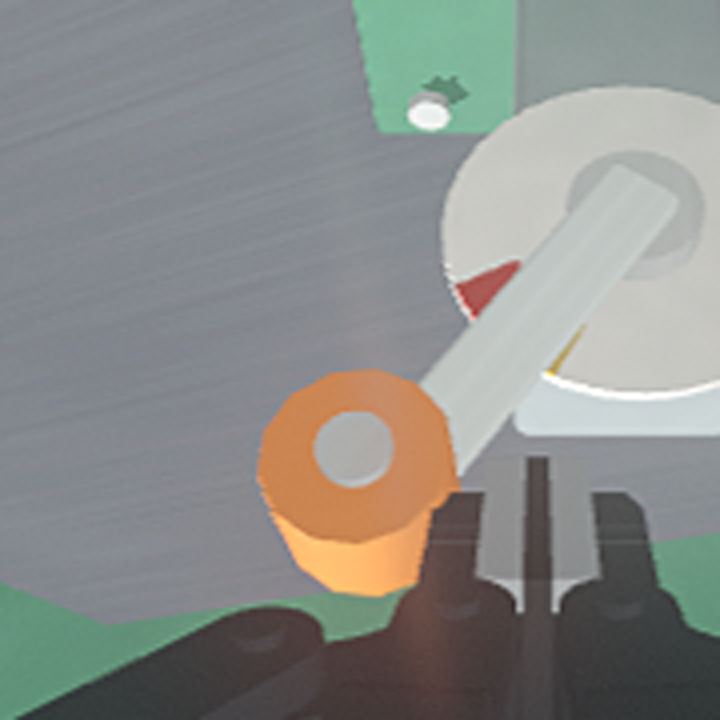

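The arm stands over the yellow marks: roller at (355,450), θ≈0.65, with a thin yellow sliver showing and clear of the red. A short further hold, then I ease back.

```bash
python3 -m crank '0 0 0 0 0 0; 0 0 0 0 0 0; 6 0 0 0 0 0; 14 0 0 0 0 0; 23 0 0 0 0 0; 32 0 0 0 0 0; 41 0 0 0 0 0; 48 0 0 0 0 0; 54 0 0 0 0 0; 56 0 0 0 0 0; 56 0 0 0 0 0'
python3 - <<'E'
from h import *
s=state(); print(tipnow(s), s['contact_force'])
im=viewer.camera('wrist'); crop(im,120,110,300,290,4,'pics/w23.png')
for th in (0,.1): print(th,((wproj(sw(-.010,-.07*np.sin(th),.09+.07*np.cos(th)),s)-[120,110])*4).round())
E
```

```text
time: 24.77
eef_pos: [0.5643, -0.2871, 0.1387]
eef_rot: [2.07, 1.359, 0.519]
contact_force: [-0.2, 0.5, 0.0]
width: -0.0
[  2.8  38.2 149.6] [-0.17333968  0.53066172  0.03416838]
0 [232. 554.]
0.1 [177. 551.]
```

View pics/w23.png

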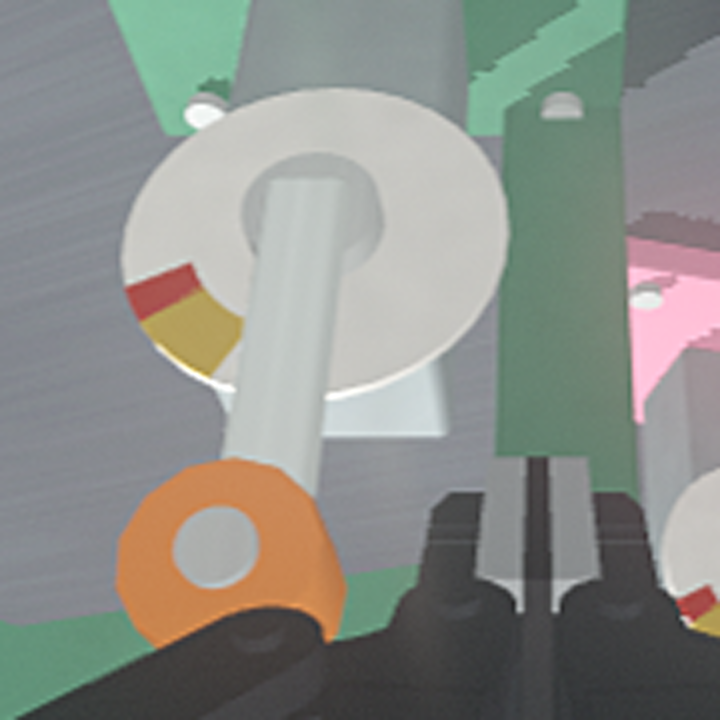

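The arm has sprung back upright. Withdrawing along the finger axis.

```bash
python3 -m crank '3 -2 -10 0 0 0; 3 -4 -25 0 0 0; 3 -7 -45 0 0 0; 3 -10 -70 0 0 0; 3 -12 -95 0 0 0; 3 -12 -120 0 0 0; 3 -12 -140 0 0 0; 3 -12 -145 0 0 0; 3 -12 -145 0 0 0; 3 -12 -145 0 0 0; 3 -12 -145 0 0 0'
python3 - <<'E'
from h import *
s=state(); print(tipnow(s), s['contact_force'], s['time'])
im=viewer.camera('wrist'); cv2.imwrite('pics/w24.png',im)
t=viewer.camera('top'); cv2.imwrite('pics/t24.png',cv2.resize(t,None,fx=1.5,fy=1.5))
t=viewer.camera('scene'); crop(t,120,110,400,260,2.8,'pics/s24.png')
for th in (0,.1): print(th,wproj(sw(-.010,-.07*np.sin(th),.09+.07*np.cos(th)),s).round())
E
```

```text
time: 25.73
eef_pos: [0.4677, -0.2423, 0.238]
eef_rot: [2.071, 1.358, 0.519]
contact_force: [0.7, 0.0, 0.2]
width: -0.0002
[-103.6   40.7  249. ] [0.65898032 0.02208895 0.17186332] 25.7333
0 [214. 193.]
0.1 [208. 192.]
```

View pics/w24.png

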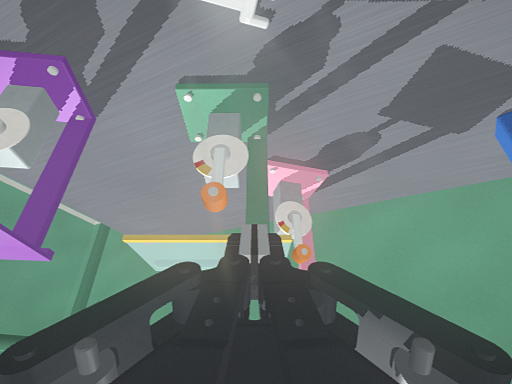

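View pics/t24.png

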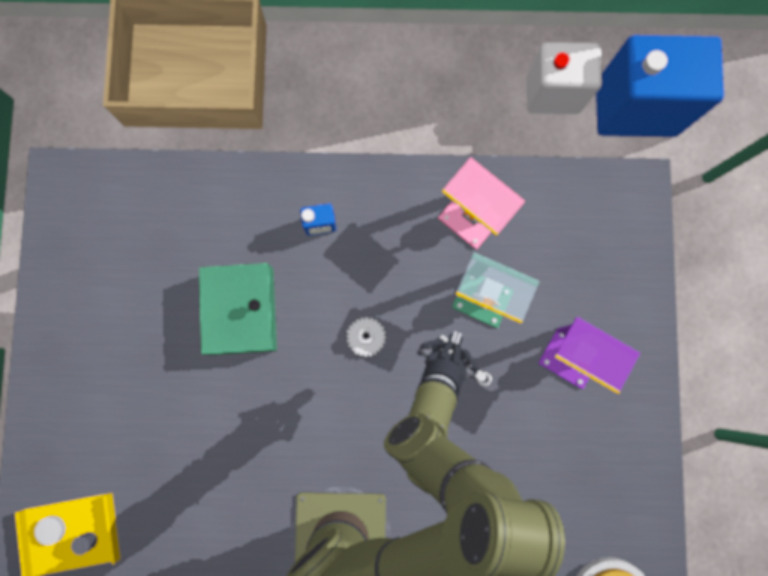

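View pics/s24.png

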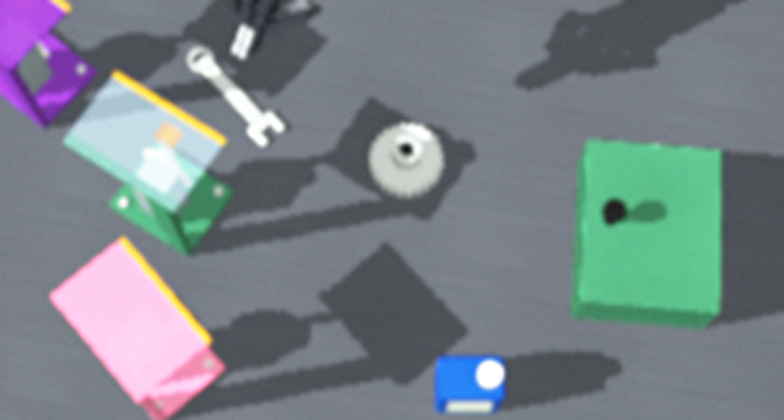

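The lid is shut, the roller arm is upright at (214,194) where 0 rad predicts (214,193), the bystanders are in place, and the robot touches nothing. Handing in.

```bash
python3 -c "
from rig import order
print(order.sign_off())"
```

```text
the job is handed in; nothing more can be done
None
```

I handed the job in at about 26 s of the 72 s allowed. The hand-in reports no verdict, so the result below rests on my own checks.

**What I did**
- **Gear:** I gripped the bronze gear by its hub, set it on the box floor and let go.
- **Lid:** I swept it shut slowly with the closed fingers beside the knob, then pressed until the force reached about 32 N.
- **Switch:** I pushed the roller arm from under the guard at about a 42° slant, held it for about 0.6 s, and let it spring back.

**What the last checks showed**
- **Gear:** in the last view before the lid closed, it lay flat in the box with the fingers clear, about 17 mm from centre across the box. I could not see it after that.
- **Lid:** it looks shut in both overhead pictures.
- **Switch hold:** the wrist picture put the arm at about 0.65 rad, over the yellow marks and clear of the red.
- **Switch at the end:** the arm is upright, within about a pixel of where 0 rad should appear.
- **Bystanders:** the steel gear, canister and wrench look unmoved. I judged this by eye and did not measure it.
- **Robot:** it is clear of everything, with under 1 N of contact force.

**What failed or disagreed**
- **First grasp:** it closed on air above the hub.
- **Fingertip offset:** the stated tip position (22 mm ahead of the TCP) did not match. Pictures and contact put the closed tips about 15 mm behind the TCP, and I used that from then on.
- **Switch staging:** the arm stopped short of the first slanted pose in front of the switch, at about 26° instead of 40°. It reached the full slant at the next pose, closer in.

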